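# Serve walnuts by the scoop and close up the row

## Robot

A 7-joint arm with a two-finger parallel gripper is mounted at the origin on the work surface. World frame = base frame: x ahead of the robot, y to its left, z up, the work surface at z = 0. Lengths are in m, angles in rad, forces in N, time in s.
With the tool pointing down it reaches from about 0.425 to 0.875 m from the base axis. Payload 4.7 kg.
Tool frame: the origin (TCP) lies midway between the tips of the shut fingers; the grasp point (between the pads) lies 19 mm behind it (env.hold_point_z is the distance from the TCP to the grasp point, in m); x points along the fingers, z is the direction in which the jaws open and shut, and the axes are right-handed (so a half turn about x gives the same grasp; the last joint's range is limited). The gripper opens to 85 mm and grips with 20 to 120 N. Pads are 22 mm wide; open, the fingers measure 114 mm over their backs; the gripper's body (76 mm by 85 mm) begins 54 mm behind the grasp point. The pads swing forward as they close: fully open they stand 13 mm farther back than shut.
Start: joints at [-1.275, 0.321, -0.07, 1.45, 0.023, 1.371, -0.057], TCP at [0.181, 0.624, 0.231] pointing down, gripper open.
Joint ranges: [-2.86, 2.86], [-0.3, 2.09], [-1.38, 1.24], [0.06, 2.45], [-1.56, 4.7], [0.09, 2.05], [-2.69, 2.69]. Speed limits (rad/s): [2.57, 2.57, 3.14, 3.14, 3.14, 3.14, 3.14].

## Interface

Orientations are given as a unit quaternion [x, y, z, w].
In Python, from station import env gives the robot as it stands.
- The arm moves only by the shell command python3 -m pendant 'ROWS' [FORCE]. ROWS is JSON, a list of rows, each an object with "fingers": the closure, from -1 (fully open) to 1 (shut); "xyz": the shift along the tool's x, y, z in cm, a list of three; "angular": the turn, a rotation vector about the tool's x, y, z in rad, a list of three. In form: [{"fingers": fingers, "xyz": [tx, ty, tz], "angular": [ax, ay, az]}, ...]. A call has exactly 10 rows; each row is the pose to reach, as a shift and turn from the pose commanded when the call began, along the tool's axes at that moment; what a row does not reach only later rows make up. A row lasts 1/8 s, in which the tool goes at most 62.5 mm and 10.7 degrees, less where a joint would pass 70% of its speed; a pose out of reach is approached as far as the arm can. A call with a gripper value outside its range is refused whole. The fingers move at their own pace and stop on an object; FORCE is the grip in N (left out, the last holds). Time passes only in rows, so rows that repeat a pose let the fingers close, or fill a call up. It gives the time, the measured TCP pose, the force and the opening at its end, in the units of the state.
- env.get_obs(): the state, without advancing time (a new reading comes with each control period).
- env.get_image(name): name is "side" or "top"; returns the picture (400x640x3 uint8, blue, green, red); there is no depth.
- env.get_calibration(name): a dict with "mtx" (3x3 intrinsics, pixels), "k1" (the pictures are not rectified: a ray, as slopes to the right and down, at radius r is drawn at 1 + k1 r^2 times it, then the intrinsics apply), "xyz" and "orientation" of the camera in the world. Camera axes: x right, y up, looking along -z (the intrinsics and any distortion apply to the point x, -y, -z); pixel columns grow to the right and rows downward; lengths in m; the calibration is good to about 2 mm. A picture is of the moment at which its call begins. get_calibration takes no time and is no camera call.
- env.sign_off(): hands the job in, once; it reports no verdict.
Trained networks look in the newest picture that a camera, given by its name, has taken for a name from the list of things; names that differ only in an ending like _2 or _b are one class to them, and where a whole thing is asked for, a point or a joint stands for the part that bears it (a point fixed in the world has none). Each returns a list of dicts, best first, with "confidence" (0 to 1); they miss things now and then, are a little off and sometimes report something else, mostly with a low value. They report only what shows in the picture. A call takes as long as a camera call. They do not tell look-alikes from the thing itself.
- env.recognise(camera, name): "bbox" ([centre column, centre row, width, height] in pixels, round what is visible of it).
The state is a dict: "clock": time; "joint_pos": joint angles; "dq": joint speeds; "effort": joint torques, N m; "tool_pos": TCP position; "eef_rot": TCP orientation; "force": force on the tool from outside, world axes, zero at the start; "ft_torque": the same for the moment, N m; "gripper_width": finger opening in m.
Only numpy, scipy, OpenCV 4.12 (cv2) and the standard library are available. Lean on these libraries where they do the work, as an engineer would, in place of code of your own. Each camera call takes 0.05 s, during which the arm holds its last target. There are 200 camera calls.

## Task

With the metal scoop, move at least three walnuts from the wooden crate into the empty cardboard tray, spilling none and not touching the nuts with the fingers. Then lay the scoop back flat on its wooden board and let go of it. Last, slide the filled tray along the counter, without lifting it, squarely up against the box of jars so that no gap is left, and leave the honey jar and the bottle where they are.

Things in the scene. Friction and masses are not known exactly. Their poses are not given: they have to be found in the camera images.
- scoop: Aluminium scoop, loose, 200 g. Origin: underside of the bowl, at its centre; x to the open nose, z up. Bowl floor 110 (x) by 100 (y), 2 thick; sides 3 thick, 42 high, 24 high from x = 5 to 40, none beyond; rear wall 62 high; open at x = +55. Behind it the black handle bar runs along x, 20 wide, 24 tall, from x = -55 to -175, its middle 80 above the underside. It starts on the board.
- scoop_grip (a point): Good grip point inside the scoop's handle bar: x = -95 mm, y = 0, z = +80 mm in the scoop's frame; axes as the scoop's.
- board: Wooden rest board of the scoop, fixed, 300 (x) by 150 (y) by 10 mm. Origin: underside, 40 mm towards +x from the board's middle, where the bowl rests: it reaches from x = -190 to +110 mm. Top at 10 mm. The scoop is back when its origin is over the board, about at the board's origin (within 50 mm).
- crate: Open wooden crate of walnuts, fixed, 134 (x) by 341 (y) mm, walls 58 mm high and 8 thick. Origin: underside, 148 mm from its -y end and 193 mm from its +y end. Inside 118 mm wide; flat floor 8 mm up from y = -140 to +125 mm, where a ramp of 40 degrees begins that rises to the +y end, 48 mm higher. The walnuts lie at the foot of the ramp, the -y half is empty.
- nut0: Walnut, loose, about 37 mm across with a ridge around it, 18 g. Origin: its centre.
- nut1: Walnut, loose, about 37 mm across with a ridge around it, 18 g. Origin: its centre.
- nut2: Walnut, loose, about 37 mm across with a ridge around it, 18 g. Origin: its centre.
- nut3: Walnut, loose, about 37 mm across with a ridge around it, 18 g. Origin: its centre.
- nut4: Walnut, loose, about 37 mm across with a ridge around it, 18 g. Origin: its centre.
- nut5: Walnut, loose, about 37 mm across with a ridge around it, 18 g. Origin: its centre.
- tray: Empty open cardboard tray, loose, 120 g. Outside 140 (x) by 180 (y) mm, 55 mm high, walls 4 mm. Origin: centre of the underside. Its +x side faces the box of jars.
- jarbox: Heavy wooden box full of jars, fixed. 160 (x) by 200 (y) mm, walls 70 mm high, jar lids up to 93 mm. Origin: centre of the underside. The tray has to go against its -x side, so that the tray's origin comes to x = -150 mm in this frame, with the sides parallel.
- jar: Bystander: closed honey jar, 68 mm wide, 95 mm high. Origin: centre of the underside.
- bottle: Bystander: juice bottle, 68 mm wide, 200 mm high. Origin: centre of the underside.
- tray_mid (a point): Middle of the tray's inside, 30 mm above its underside; a walnut is in the tray when its centre is within 89 mm of this point.
There are look-alikes about, which are no part of the job. What is shaped like the nut1 but purple is not meant.

How it is judged:
On the way, in this order (a step that is already met when the one before it is completed fails the run):
1. at least three walnuts lie in the tray, which still stands apart from the box of jars ((distance between each of nut0, nut1, nut2 and tray_mid below 0.089 m or distance between each of nut0, nut1, nut3 and tray_mid below 0.089 m or distance between each of nut0, nut1, nut4 and tray_mid below 0.089 m or distance between each of nut0, nut1, nut5 and tray_mid below 0.089 m or distance between each of nut0, nut2, nut3 and tray_mid below 0.089 m or distance between each of nut0, nut2, nut4 and tray_mid below 0.089 m or distance between each of nut0, nut2, nut5 and tray_mid below 0.089 m or distance between each of nut0, nut3, nut4 and tray_mid below 0.089 m or distance between each of nut0, nut3, nut5 and tray_mid below 0.089 m or distance between each of nut0, nut4, nut5 and tray_mid below 0.089 m or distance between each of nut1, nut2, nut3 and tray_mid below 0.089 m or distance between each of nut1, nut2, nut4 and tray_mid below 0.089 m or distance between each of nut1, nut2, nut5 and tray_mid below 0.089 m or distance between each of nut1, nut3, nut4 and tray_mid below 0.089 m or distance between each of nut1, nut3, nut5 and tray_mid below 0.089 m or distance between each of nut1, nut4, nut5 and tray_mid below 0.089 m or distance between each of nut2, nut3, nut4 and tray_mid below 0.089 m or distance between each of nut2, nut3, nut5 and tray_mid below 0.089 m or distance between each of nut2, nut4, nut5 and tray_mid below 0.089 m or distance between each of nut3, nut4, nut5 and tray_mid below 0.089 m) and x of tray in the frame of jarbox below -0.165 m), for 0.2 s.
2. the scoop lies flat on its board again, let go of (x of scoop in the frame of board between -0.08 and 0.07 m and y of scoop in the frame of board between -0.05 and 0.05 m and height (world z) of scoop below 0.015 m and angle between scoop's own z axis and vertical below 0.08 rad and contact force between the fingers and scoop below 0.1 N), for 0.2 s.
3. the tray stands flush against the box of jars (x of tray in the frame of jarbox between -0.1545 and -0.14 m and y of tray in the frame of jarbox between -0.045 and 0.045 m and angle between the x axis of tray and the x axis of jarbox, either way round below 0.04 rad), for 0.2 s.
At the end, for the whole second after the job is handed in: Three or more walnuts in the tray, the rest in the tray or crate; the scoop flat on its board, released, within 50 mm across and 70 mm along of its place; the tray against the jar box: gap under 4.5 mm, parallel within 0.04 rad, sideways offset under 45 mm; all at rest (all of step 2 and all of step 3 and (distance between each of nut0, nut1, nut2 and tray_mid below 0.089 m or distance between each of nut0, nut1, nut3 and tray_mid below 0.089 m or distance between each of nut0, nut1, nut4 and tray_mid below 0.089 m or distance between each of nut0, nut1, nut5 and tray_mid below 0.089 m or distance between each of nut0, nut2, nut3 and tray_mid below 0.089 m or distance between each of nut0, nut2, nut4 and tray_mid below 0.089 m or distance between each of nut0, nut2, nut5 and tray_mid below 0.089 m or distance between each of nut0, nut3, nut4 and tray_mid below 0.089 m or distance between each of nut0, nut3, nut5 and tray_mid below 0.089 m or distance between each of nut0, nut4, nut5 and tray_mid below 0.089 m or distance between each of nut1, nut2, nut3 and tray_mid below 0.089 m or distance between each of nut1, nut2, nut4 and tray_mid below 0.089 m or distance between each of nut1, nut2, nut5 and tray_mid below 0.089 m or distance between each of nut1, nut3, nut4 and tray_mid below 0.089 m or distance between each of nut1, nut3, nut5 and tray_mid below 0.089 m or distance between each of nut1, nut4, nut5 and tray_mid below 0.089 m or distance between each of nut2, nut3, nut4 and tray_mid below 0.089 m or distance between each of nut2, nut3, nut5 and tray_mid below 0.089 m or distance between each of nut2, nut4, nut5 and tray_mid below 0.089 m or distance between each of nut3, nut4, nut5 and tray_mid below 0.089 m) and (distance between nut0 and tray_mid below 0.089 m or (x of nut0 in the frame of crate between -0.059 and 0.059 m and y of nut0 in the frame of crate between -0.14 and 0.185 m and height (world z) of nut0 below 0.09 m)) and (distance between nut1 and tray_mid below 0.089 m or (x of nut1 in the frame of crate between -0.059 and 0.059 m and y of nut1 in the frame of crate between -0.14 and 0.185 m and height (world z) of nut1 below 0.09 m)) and (distance between nut2 and tray_mid below 0.089 m or (x of nut2 in the frame of crate between -0.059 and 0.059 m and y of nut2 in the frame of crate between -0.14 and 0.185 m and height (world z) of nut2 below 0.09 m)) and (distance between nut3 and tray_mid below 0.089 m or (x of nut3 in the frame of crate between -0.059 and 0.059 m and y of nut3 in the frame of crate between -0.14 and 0.185 m and height (world z) of nut3 below 0.09 m)) and (distance between nut4 and tray_mid below 0.089 m or (x of nut4 in the frame of crate between -0.059 and 0.059 m and y of nut4 in the frame of crate between -0.14 and 0.185 m and height (world z) of nut4 below 0.09 m)) and (distance between nut5 and tray_mid below 0.089 m or (x of nut5 in the frame of crate between -0.059 and 0.059 m and y of nut5 in the frame of crate between -0.14 and 0.185 m and height (world z) of nut5 below 0.09 m)) and linear speed of each of nut0, nut1, nut2, nut3, nut4, nut5 below 0.05 m/s and linear speed of tray below 0.02 m/s); the robot touches nothing.
It fails at once if the fingers touch a walnut (contact force between the fingers and nut0 above 0.3 N or contact force between the fingers and nut1 above 0.3 N or contact force between the fingers and nut2 above 0.3 N or contact force between the fingers and nut3 above 0.3 N or contact force between the fingers and nut4 above 0.3 N or contact force between the fingers and nut5 above 0.3 N).
It fails at once if the tray is lifted or tipped (height (world z) of tray above 0.012 m or angle between tray's own z axis and vertical above 0.15 rad).
It fails at once if the honey jar or the bottle is moved more than 30 mm (distance of any of jar, bottle from where it was at the start of the episode above 0.03 m).
It also fails if it takes over 72 s, if anything falls off the work surface, if the arm or the gripper's body presses on something with over 40 N, if the wrist force passes 120 N, or if a joint passes its speed limit or range.

## Working session

There is one attempt and no reset: what is moved stays moved. The work goes in short steps, Python scripts to look and compute and a shell command to move; the robot and the scene stay as the last step left them, time stands still between calls to the robot, and variables do not carry over. Pictures are saved under pics/ and viewed, about 8 in all and at most 12, crops included, and the job is handed in when it is done.

```bash
ls; mkdir -p pics
python3 - <<'E'
from station import env
import cv2
for n in("top","side"):
    cv2.imwrite(f"pics/{n}0.png",env.get_image(n)); c=env.get_calibration(n); print(n,c)
    for t in("scoop","scoop_grip","board","crate","nut1","tray","jarbox","jar","bottle"):
        print(t,[([round(v) for v in d["bbox"]],round(d["confidence"],2)) for d in env.recognise(n,t)])
o=env.get_obs();print(o)
E
```

```text
pics
top {'mtx': array([[382.6169169 ,   0.        , 316.84002442],
       [  0.        , 382.6169169 , 198.5597552 ],
       [  0.        ,   0.        ,   1.        ]]), 'k1': -0.0037145999759251066, 'xyz': array([0.38222148, 0.01355742, 1.11229505]), 'orientation': array([-0.0672536 ,  0.07546406,  0.74099085, -0.66386346])}
scoop [([455, 230, 40, 79], 0.65), ([212, 219, 10, 13], 0.65)]
scoop_grip [([452, 230, 44, 82], 0.76)]
board [([451, 217, 55, 110], 0.87)]
crate [([201, 232, 133, 57], 0.79)]
nut1 [([168, 187, 10, 16], 0.67), ([178, 222, 14, 11], 0.66), ([188, 245, 13, 13], 0.66), ([195, 222, 8, 15], 0.6), ([208, 240, 13, 11], 0.52), ([211, 223, 8, 14], 0.41)]
tray [([331, 207, 70, 54], 0.58)]
jarbox [([330, 135, 75, 63], 0.76), ([456, 232, 40, 81], 0.21)]
jar [([409, 162, 33, 32], 0.78)]
bottle [([265, 158, 28, 36], 0.57)]
side {'mtx': array([[384.61355755,   0.        , 313.08350953],
       [  0.        , 384.61355755, 200.19984939],
       [  0.        ,   0.        ,   1.        ]]), 'k1': -0.0025150728298499177, 'xyz': array([0.32646495, 0.67503853, 0.64305563]), 'orient
[... 615 characters left out ...]
clock': 1.0, 'joint_pos': array([-1.27488463,  0.32098935, -0.07009827,  1.45055208,  0.02261455,
        1.370808  , -0.0568942 ]), 'dq': array([ 3.01527537e-04,  7.88826952e-04, -1.06178530e-03, -7.85676709e-06,
        1.11898036e-03, -6.58823627e-04, -1.18437244e-03]), 'effort': array([ 1.05407712e-04, -4.93414843e+01, -3.81459184e-01, -3.14586782e+01,
        1.32903195e-02,  1.30167267e-03, -4.60862921e-06]), 'tool_pos': array([0.18079102, 0.62434368, 0.23132926]), 'eef_rot': array([-0.42484306,  0.56523667,  0.42482146,  0.565281  ]), 'force': array([-0.2419749 ,  0.02928035,  0.47418334]), 'ft_torque': array([0.01359112, 0.03099315, 0.01359901]), 'gripper_width': 0.08558441934692046}
```

View both.

View pics/top0.png

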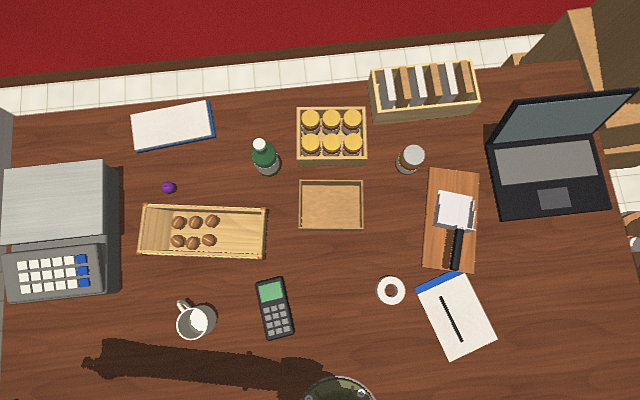

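View pics/side0.png

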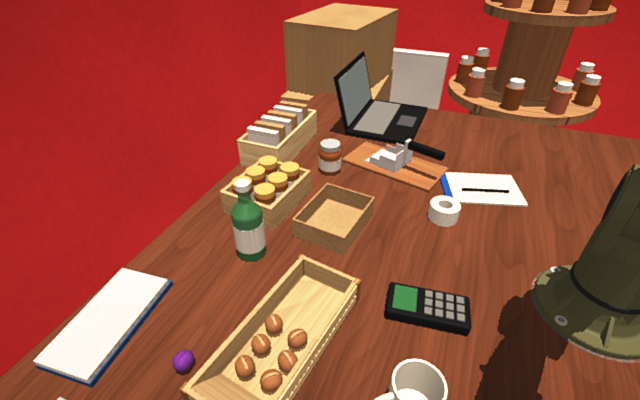

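```bash
cat > h.py <<'E'
import numpy as np,cv2
from station import env
from scipy.spatial.transform import Rotation as R
from scipy.optimize import least_squares
C={n:env.get_calibration(n) for n in("top","side")}
def proj(n,P):
    c=C[n]; p=(np.atleast_2d(P)-c["xyz"])@R.from_quat(c["orientation"]).as_matrix()
    s=np.c_[p[:,0]/-p[:,2],-p[:,1]/-p[:,2]]; s=s*(1+c["k1"]*(s**2).sum(1,keepdims=True))
    return s@c["mtx"][:2,:2].T+c["mtx"][:2,2]
def ray(n,uv,z):
    c=C[n]; s0=(np.atleast_2d(uv)-c["mtx"][:2,2])/c["mtx"][0,0]; s=s0
    for _ in range(5): s=s0/(1+c["k1"]*(s**2).sum(1,keepdims=True))
    d=np.c_[s[:,0],-s[:,1],-np.ones(len(s))]@R.from_quat(c["orientation"]).as_matrix().T
    return c["xyz"]+d*((np.asarray(z)-c["xyz"][2])/d[:,2])[:,None]
def Tp(pose,P):
    x,y,a=pose; P=np.asarray(P,float); c,s=np.cos(a),np.sin(a)
    return np.c_[x+c*P[:,0]-s*P[:,1],y+s*P[:,0]+c*P[:,1],P[:,2]]
def rect(x0,x1,y0,y1,z): return np.array([[x0,y0,z],[x1,y0,z],[x1,y1,z],[x0,y1,z]],float)
M=dict(board=rect(-.19,.11,-.075,.075,.01),crate=rect(-.067,.067,-.148,.193,.058),
 tray=rect(-.07,.07,-.09,.09,.055),jarbox=rect(-.08,.08,-.1,.1,.07))
def draw(n,img,items,k=1,off=(0,0)):
    for P,col in items:
        q=((proj(n,P)-off)*k).round().astype(int); cv2.polylines(img,[q.reshape(-1,1,2)],True,col,1)
E
python3 - <<'E'
from h import *
def sh(n,uv,z):print(n,ray(n,uv,[z]*len(uv)).round(3).tolist())
sh("board",[(430,168),(479,172),(474,272),(423,266)],.01)
sh("crate",[(144,204),(267,208),(265,258),(138,256)],.058)
sh("tray",[(300,180),(363,181),(363,229),(299,228)],.055)
sh("jarbox",[(297,107),(367,107),(366,159),(297,159)],.07)
sh("nuts",[(178,222),(195,222),(211,221),(178,241),(193,242),(209,240)],.0265)
sh("scoop handle mid ",[(459,228),(455,268)],.102)
sh("jar,bottle",[(413,153)],.095);sh("b",[(260,145)],.2)
E
```

```text
Traceback (most recent call last):
  File "h.py", line 11, in ray
    c=C[n]; s0=(np.atleast_2d(uv)-c["mtx"][:2,2])/c["mtx"][0,0]; s=s0
      ~^^^
KeyError: 'board'
```

Run:
```python
from h import *
px=dict(board=[(474,272),(479,172),(430,168),(423,266)],crate=[(265,258),(267,208),(144,204),(138,256)],
tray=[(363,229),(363,181),(300,180),(299,228)],jarbox=[(366,159),(367,107),(297,107),(297,159)])
img=env.get_image("top"); sd=env.get_image("side")
x0,y0,k=130,95,2
big=cv2.resize(img[95:285,130:490],None,fx=2,fy=2,interpolation=cv2.INTER_CUBIC)
for n,uv in px.items():
    W=ray("top",uv,M[n][:,2]); c=W.mean(0)
    f=least_squares(lambda p:(Tp(p,M[n])[:,:2]-W[:,:2]).ravel(),[c[0],c[1],0])
    print(n,f.x.round(4),"res mm",(f.fun*1000).round(0))
    draw("top",big,[(Tp(f.x,M[n]),(255,0,255))],2,(x0,y0)); draw("side",sd,[(Tp(f.x,M[n]),(255,0,255))])
def sh(n,uv,z):print(n,ray("top",uv,[z]*len(uv)).round(3).tolist())
sh("nuts",[(178,222),(195,222),(211,221),(178,241),(193,242),(209,240)],.0265)
sh("handle",[(459,228),(455,268)],.102)
sh("jar",[(413,153)],.095);sh("bottle",[(260,145)],.2)
cv2.imwrite("pics/fit.png",np.vstack([cv2.resize(big,(720,380)),]));cv2.imwrite("pics/fits.png",sd)
```

```text
board [ 0.5451 -0.4047 -0.234 ] res mm [-5. -3.  0. -1.  7.  1. -2.  2.]
crate [ 0.5372  0.2887 -0.1329] res mm [ 3.  3. -2.  2. -6. -2.  5. -3.]
tray [ 0.5774 -0.0493 -0.1264] res mm [-2. -1.  1. -0.  1.  0. -1.  1.]
jarbox [ 0.7831 -0.0744 -0.1162] res mm [-2. -3.  0.  3.  1. -2.  0.  1.]
nuts [[0.579, 0.391, 0.026], [0.574, 0.343, 0.026], [0.572, 0.297, 0.026], [0.525, 0.393, 0.026], [0.517, 0.351, 0.026], [0.518, 0.306, 0.026]]
handle [[0.468, -0.376, 0.102], [0.366, -0.347, 0.102]]
jar [[0.689, -0.29, 0.095]]
bottle [[0.72, 0.119, 0.2]]
```

View pics/fit.png

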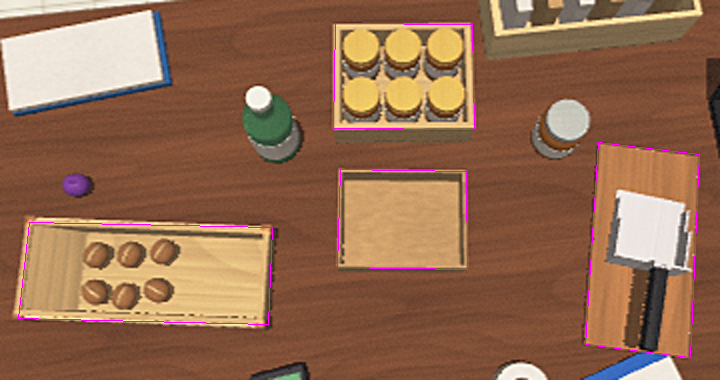

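```bash
cat >> h.py <<'E'
def scoopwire(p,z=.01):
    return [Tp(p,rect(-.055,.055,-.05,.05,z)),Tp(p,rect(-.175,-.055,-.01,.01,z+.092)),
            Tp(p,np.array([[-.055,-.05,z],[-.055,.05,z],[-.055,.05,z+.062],[-.055,-.05,z+.062]]))]
E
python3 - <<'E'
from h import *
uv=[(265.5,258.5),(266.5,208.5),(141,203.5),(137,254.5)];W=ray("top",uv,M["crate"][:,2])
f=least_squares(lambda p:(Tp(p,M["crate"])[:,:2]-W[:,:2]).ravel(),[.53,.29,-.1]);print(f.x,(f.fun*1e3).round(1))
cr=f.x; floor=rect(-.059,.059,-.14,.125,.008)
top=env.get_image("top");sd=env.get_image("side")
out=np.zeros((600,780,3),np.uint8)
def crop(im,n,x0,y0,w,h,k,items,ox,oy):
    b=cv2.resize(im[y0:y0+h,x0:x0+w],None,fx=k,fy=k,interpolation=cv2.INTER_CUBIC)
    draw(n,b,items,k,(x0-.5+.5/k,y0-.5+.5/k)); out[oy:oy+b.shape[0],ox:ox+b.shape[1]]=b
sc=[(q,(255,0,255)) for q in scoopwire((.521,-.391,-.27))]
cw=[(Tp(cr,M["crate"]),(255,0,0)),(Tp(cr,floor),(255,0,255))]
crop(top,"top",415,160,75,120,4,sc,0,0)
crop(sd,"side",335,130,115,65,4,sc,310,0)
crop(sd,"side",185,255,180,145,2,cw,310,265)
crop(top,"top",130,195,145,70,2,cw,0,460)if 0 else None
cv2.imwrite("pics/c1.png",out)
E
```

```text
[ 0.53804909  0.29157247 -0.13880844] [ 4.3  7.6 -0.6  3.3 -6.2 -8.   2.4 -2.9]
```

View pics/c1.png

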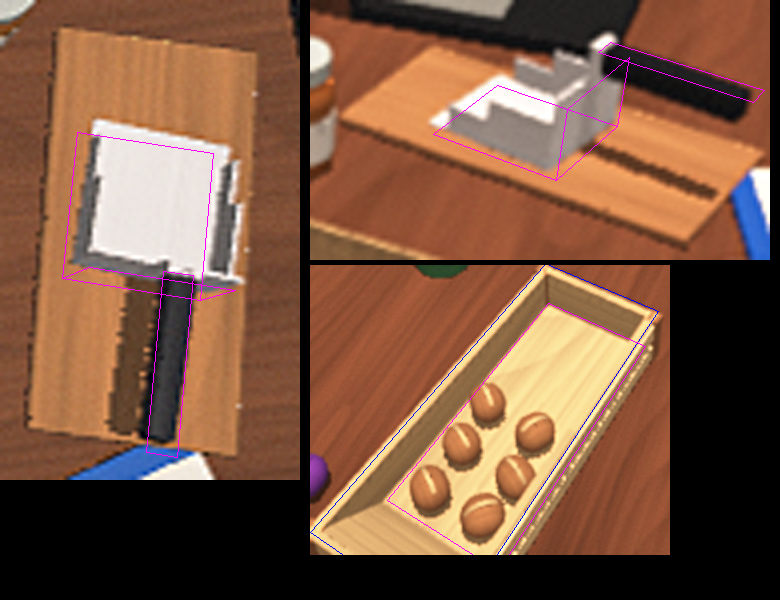

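```bash
cat > fit.py <<'E'
from h import *
t=lambda u,v:(415+u/4-.4,160+v/4-.4); s=lambda u,v:(335+(u-310)/4-.4,130+v/4-.4)
obs=[("top",(.055,.05,.012),t(95,122)),("top",(.055,-.05,.012),t(230,147)),
("top",(-.175,.01,.102),t(141,436)),("top",(-.175,-.01,.102),t(174,443)),("top",(-.055,.01,.102),t(163,275)),("top",(-.055,-.01,.102),t(193,281)),
("side",(.055,.05,.01),s(432,123)),("side",(-.055,.05,.01),s(556,167)),("side",(-.175,.01,.102),s(735,90)),("side",(-.055,.01,.102),s(600,45))]
def e(p): return np.array([proj(n,Tp(p,[P]))[0]-uv for n,P,uv in obs])
f=least_squares(lambda p:e(p).ravel(),[.53,-.4,-.25],loss="soft_l1")
print(f.x,e(f.x).round(1).tolist()); p=f.x
g=Tp(p,[(-.095,0,.09)])[0];print("grip",g)
o=env.get_obs();T=R.from_quat(o["eef_rot"]).as_matrix();print("tool axes\n",T.round(3))
E
python3 fit.py; python3 -c "
from h import *
for n,uv in(('jar',(413,153)),):print(n,ray('top',[uv],[.095]))
print(ray('top',[(260,145)],[.2]))"
```

```text
[ 0.52474155 -0.40014514 -0.33521853] [[0.0, -0.1], [-0.1, 1.1], [0.2, 1.2], [-0.4, 1.2], [1.7, -3.3], [1.7, -3.1], [-0.3, 0.4], [-1.9, 1.6], [1.6, 2.6], [-1.9, 0.5]]
grip [ 0.4350294  -0.36889246  0.09      ]
tool axes
 [[ 0.    -0.961  0.278]
 [-0.     0.278  0.961]
 [-1.    -0.    -0.   ]]
jar [[ 0.68917906 -0.29008424  0.095     ]]
[[0.72016218 0.11915859 0.2       ]]
```

Run:
```python
exec(open('fit.py').read().split("def e")[0])
top=env.get_image("top");sd=env.get_image("side")
ob2=[o for i,o in enumerate(obs) if i not in(4,5,9)]
def e(p,ob): return np.array([proj(n,Tp(p,[P]))[0]-uv for n,P,uv in ob])
for ob in (ob2,[o for o in ob2 if o[0]=="top"],[o for o in ob2 if o[0]=="side"]):
    f=least_squares(lambda p:e(p,ob).ravel(),[.53,-.4,-.25]);print(f.x.round(4),e(f.x,ob).round(1).tolist())
    if ob is ob2:p=f.x
out=np.zeros((480,780,3),np.uint8)
def crop(im,n,x0,y0,w,h,k,items,ox,oy):
    b=cv2.resize(im[y0:y0+h,x0:x0+w],None,fx=k,fy=k,interpolation=cv2.INTER_CUBIC)
    draw(n,b,items,k,(x0-.5+.5/k,y0-.5+.5/k)); out[oy:oy+b.shape[0],ox:ox+b.shape[1]]=b
sc=[(q,(255,0,255)) for q in scoopwire(p)]
crop(top,"top",415,160,75,120,4,sc,0,0)
crop(sd,"side",335,130,115,65,4,sc,310,0)
cv2.imwrite("pics/c2.png",out)
```

```text
[ 0.5266 -0.402  -0.3325] [[0.5, -0.7], [0.3, 0.3], [1.0, 0.4], [0.4, 0.4], [-0.7, 0.1], [-2.3, 1.2], [1.1, 2.2]]
[ 0.527  -0.4007 -0.3338] [[0.0, -0.9], [-0.1, 0.3], [0.4, 0.3], [-0.3, 0.2]]
[ 0.5279 -0.409  -0.3063] [[-0.4, -0.7], [-1.6, -0.1], [1.8, 0.3]]
```

View pics/c2.png

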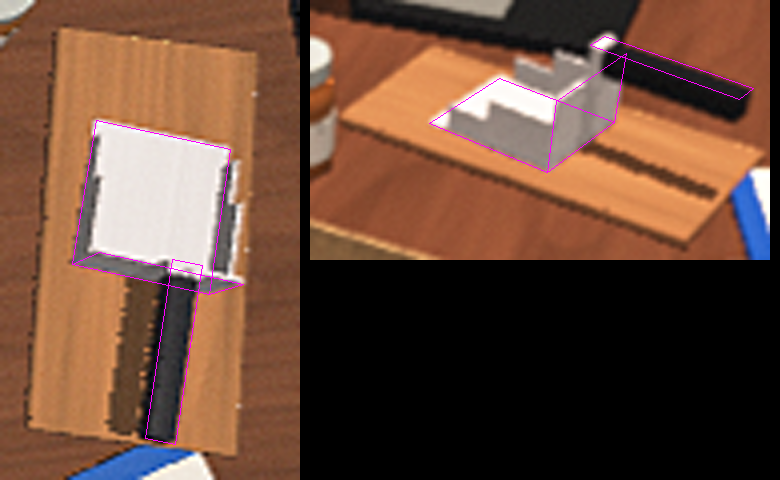

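```bash
cat >> h.py <<'E'
GR=np.array([-.095,0,.08])
def scoop_tool(o,yaw,pitch=0,roll=0):   # scoop origin, yaw, nose-up pitch -> TCP pose
    S=R.from_euler("ZYX",[yaw,-pitch,roll]); m=S.as_matrix()
    T=R.from_matrix(np.c_[-m[:,2],m[:,0],-m[:,1]])
    return np.asarray(o)+S.apply(GR)+T.apply([.019,0,0]),T
def grip_tool(p,zyaw):                  # TCP pointing down, tool z at yaw zyaw
    z=np.array([np.cos(zyaw),np.sin(zyaw),0]);x=np.array([0,0,-1.]);return np.asarray(p),R.from_matrix(np.c_[x,np.cross(z,x),z])
def rows(targets,base=None):
    o=env.get_obs(); p,T=base if base else(o["tool_pos"],R.from_quat(o["eef_rot"]))
    for q,U in targets: print("xyz",(T.inv().apply(q-p)*100).round(1).tolist(),"ang",(T.inv()*U).as_rotvec().round(3).tolist())
def now():
    o=env.get_obs();print(o["clock"],o["tool_pos"].round(4),"q",o["joint_pos"].round(2),"F",o["force"].round(1),"w",round(o["gripper_width"],4))
E
python3 - <<'E'
from h import *
rows([grip_tool([.52,.1,.28],1.289-1.55)])
E
```

```text
xyz [-4.9, -47.2, -40.9] ang [1.55, 0.0, -0.0]
```

```bash
python3 -m pendant '[{"fingers":-1,"xyz":[-4.9,-23,-20],"angular":[0.8,0,0]},{"fingers":-1,"xyz":[-4.9,-23,-20],"angular":[0.8,0,0]},{"fingers":-1,"xyz":[-4.9,-23,-20],"angular":[0.8,0,0]},{"fingers":-1,"xyz":[-4.9,-47,-41],"angular":[1.55,0,0]},{"fingers":-1,"xyz":[-4.9,-47,-41],"angular":[1.55,0,0]},{"fingers":-1,"xyz":[-4.9,-47,-41],"angular":[1.55,0,0]},{"fingers":-1,"xyz":[-4.9,-47,-41],"angular":[1.55,0,0]},{"fingers":-1,"xyz":[-4.9,-47,-41],"angular":[1.55,0,0]},{"fingers":-1,"xyz":[-4.9,-47,-41],"angular":[1.55,0,0]},{"fingers":-1,"xyz":[-4.9,-47,-41],"angular":[1.55,0,0]}]'
python3 - <<'E'
from h import *
now()
p,T=scoop_tool([.527,-.4015,.01],-.328); rows([(p+[0,0,.12],T)])
E
```

```text
clock: 2.55
tool_pos: [0.5183, 0.0994, 0.2808]
eef_rot: [0.092, 0.701, -0.092, 0.701]
force: [1.4, 0.2, 0.5]
gripper_width: 0.0855
2.55 [0.5183 0.0994 0.2808] q [-0.72  0.03  0.5   1.69 -0.01  1.42 -0.48] F [1.4 0.2 0.5] w 0.0855
xyz [8.9, -47.5, 4.3] ang [1.638, -0.0, -0.002]
```

```bash
python3 -m pendant '[{"fingers":-1,"xyz":[8.9,-47.5,4.3],"angular":[1.638,0,0]},{"fingers":-1,"xyz":[8.9,-47.5,4.3],"angular":[1.638,0,0]},{"fingers":-1,"xyz":[8.9,-47.5,4.3],"angular":[1.638,0,0]},{"fingers":-1,"xyz":[8.9,-47.5,4.3],"angular":[1.638,0,0]},{"fingers":-1,"xyz":[8.9,-47.5,4.3],"angular":[1.638,0,0]},{"fingers":-1,"xyz":[8.9,-47.5,4.3],"angular":[1.638,0,0]},{"fingers":-1,"xyz":[8.9,-47.5,4.3],"angular":[1.638,0,0]},{"fingers":-1,"xyz":[8.9,-47.5,4.3],"angular":[1.638,0,0]},{"fingers":-1,"xyz":[8.9,-47.5,4.3],"angular":[1.638,0,0]},{"fingers":-1,"xyz":[8.9,-47.5,4.3],"angular":[1.638,0,0]}]'
python3 - <<'E'
from h import *
now()
p,T=scoop_tool([.527,-.4015,.01],-.328); rows([(p+[0,0,.06],T),(p,T)])
o=env.get_obs();Q=R.from_quat(o["eef_rot"])
# pad lines: wire of the two fingertips as seen by the model
img=env.get_image("side");im2=env.get_image("top")
for n,i,(x0,y0,w,h) in(("side",img,(320,60,200,150)),("top",im2,(380,140,140,150))):
    b=cv2.resize(i[y0:y0+h,x0:x0+w],None,fx=2.6,fy=2.6,interpolation=cv2.INTER_CUBIC)
    draw(n,b,[(q,(255,0,255)) for q in scoopwire((.527,-.4015,-.328))],2.6,(x0,y0)); globals()[n]=b
cv2.imwrite("pics/c3.png",np.hstack([cv2.resize(side,(440,330)),cv2.resize(top,(340,330))]))
E
```

```text
clock: 3.8
tool_pos: [0.4361, -0.3693, 0.191]
eef_rot: [-0.575, -0.412, 0.575, -0.412]
force: [-0.1, 1.3, 0.7]
gripper_width: 0.0853
3.8 [ 0.4361 -0.3693  0.191 ] q [-0.2   0.27  1.    1.73 -0.23  1.27 -1.04] F [-0.1  1.3  0.7] w 0.0853
xyz [6.0, 0.1, 0.1] ang [0.0, 0.0, 0.001]
xyz [12.0, 0.1, 0.1] ang [0.0, 0.0, 0.001]
```

View pics/c3.png

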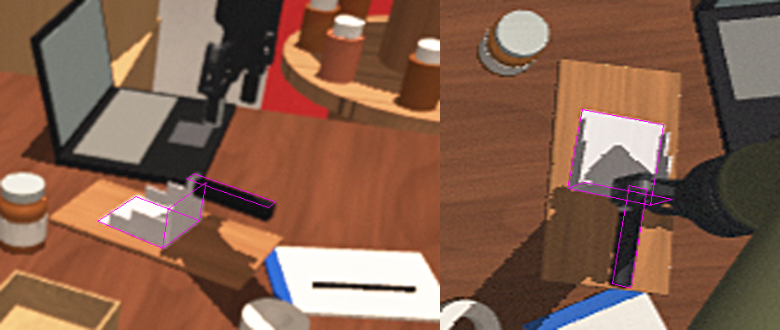

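```bash
python3 -m pendant '[{"fingers":-1,"xyz":[4,0.1,0.1],"angular":[0,0,0]},{"fingers":-1,"xyz":[8,0.1,0.1],"angular":[0,0,0]},{"fingers":-1,"xyz":[11,0.1,0.1],"angular":[0,0,0]},{"fingers":-1,"xyz":[12,0.1,0.1],"angular":[0,0,0]},{"fingers":-1,"xyz":[12,0.1,0.1],"angular":[0,0,0]},{"fingers":1,"xyz":[12,0.1,0.1],"angular":[0,0,0]},{"fingers":1,"xyz":[12,0.1,0.1],"angular":[0,0,0]},{"fingers":1,"xyz":[12,0.1,0.1],"angular":[0,0,0]},{"fingers":1,"xyz":[12,0.1,0.1],"angular":[0,0,0]},{"fingers":1,"xyz":[12,0.1,0.1],"angular":[0,0,0]}]' 100
python3 - <<'E'
from h import *
now();print(R.from_quat(env.get_obs()["eef_rot"]).as_matrix().round(3))
E
```

```text
clock: 5.15
tool_pos: [0.4372, -0.3704, 0.0719]
eef_rot: [0.575, 0.411, -0.575, 0.412]
force: [-1.5, 1.0, 4.8]
gripper_width: 0.0185
5.15 [ 0.4372 -0.3704  0.0719] q [-0.11  0.41  0.93  1.85 -0.38  1.06 -0.94] F [-1.5  1.   4.8] w 0.0185
[[ 0.001  0.947 -0.322]
 [-0.    -0.322 -0.947]
 [-1.     0.001 -0.   ]]
```

```bash
cat >> h.py <<'E'
CR=np.array([.538,.2916,-.139])
def crate_scoop(y,z,pitch=0,x=0,dyaw=0):
    q=Tp(CR,[(x,y,z)])[0]; return scoop_tool(q,CR[2]+np.pi/2+dyaw,pitch)
E
python3 - <<'E'
from h import *
p=crate_scoop(-.074,.13); print(p[0],p[1].as_matrix().round(2).tolist()); rows([p])
E
```

```text
[0.51458457 0.12423    0.191     ] [[0.0, 0.14, 0.99], [0.0, 0.99, -0.14], [-1.0, 0.0, 0.0]]
xyz [-11.9, -8.6, -49.3] ang [-1.76, 0.0, -0.001]
```

```bash
python3 -m pendant '[{"fingers":1,"xyz":[-5,0,0],"angular":[0,0,0]},{"fingers":1,"xyz":[-10,0,0],"angular":[0,0,0]},{"fingers":1,"xyz":[-15,0,-2],"angular":[0,0,0]},{"fingers":1,"xyz":[-16,-1,-7],"angular":[-0.18,0,0]},{"fingers":1,"xyz":[-16,-2,-12.5],"angular":[-0.36,0,0]},{"fingers":1,"xyz":[-16,-3,-18],"angular":[-0.54,0,0]},{"fingers":1,"xyz":[-16,-4,-23.5],"angular":[-0.72,0,0]},{"fingers":1,"xyz":[-16,-5,-29],"angular":[-0.9,0,0]},{"fingers":1,"xyz":[-16,-6,-34],"angular":[-1.08,0,0]},{"fingers":1,"xyz":[-16,-7,-38],"angular":[-1.26,0,0]}]'
python3 - <<'E'
from h import *
now(); rows([crate_scoop(-.074,.13)])
E
```

```text
clock: 6.4
tool_pos: [0.4927, 0.0145, 0.2305]
eef_rot: [0.219, 0.673, -0.22, 0.672]
force: [0.8, -0.3, -2.4]
gripper_width: 0.0186
6.4 [0.4927 0.0145 0.2305] q [-0.76 -0.04  0.67  1.85  0.03  1.32 -0.73] F [ 0.8 -0.3 -2.4] w 0.0186
xyz [4.0, 10.1, -4.7] ang [-0.492, -0.001, 0.0]
```

```bash
python3 -m pendant '[{"fingers":1,"xyz":[0.5,2,-1],"angular":[-0.15,0,0]},{"fingers":1,"xyz":[1,4,-2],"angular":[-0.33,0,0]},{"fingers":1,"xyz":[2,7,-3.3],"angular":[-0.492,0,0]},{"fingers":1,"xyz":[3,9,-4.7],"angular":[-0.492,0,0]},{"fingers":1,"xyz":[4,10.1,-4.7],"angular":[-0.492,0,0]},{"fingers":1,"xyz":[4,10.1,-4.7],"angular":[-0.492,0,0]},{"fingers":1,"xyz":[4,10.1,-4.7],"angular":[-0.492,0,0]},{"fingers":1,"xyz":[4,10.1,-4.7],"angular":[-0.492,0,0]},{"fingers":1,"xyz":[4,10.1,-4.7],"angular":[-0.492,0,0]},{"fingers":1,"xyz":[4,10.1,-4.7],"angular":[-0.492,0,0]}]'
cat > chk.py <<'E'
import sys
from h import *
now()
o=env.get_obs();Tm=R.from_quat(o["eef_rot"]).as_matrix();S=np.c_[Tm[:,1],-Tm[:,2],-Tm[:,0]]
org=o["tool_pos"]-.019*Tm[:,0]-S@GR
L=[]
for P in(rect(-.055,.055,-.05,.05,0),rect(-.175,-.055,-.01,.01,.092),np.array([[-.055,-.05,0],[-.055,.05,0],[-.055,.05,.062],[-.055,-.05,.062]])):L.append((P@S.T+org,(255,0,255)))
L+=[(Tp(CR,M["crate"]),(255,0,0)),(Tp(CR,rect(-.059,.059,-.14,.125,.008)),(255,255,0))]
x0,y0,w,h,x1,y1,w1,h1=map(int,sys.argv[2:10])
def cp(n,x0,y0,w,h,k):
    i=env.get_image(n);b=cv2.resize(i[y0:y0+h,x0:x0+w],None,fx=k,fy=k,interpolation=cv2.INTER_CUBIC)
    draw(n,b,L if len(sys.argv)<11 else [],k,(x0-.5+.5/k,y0-.5+.5/k));return b
a=cp("side",x0,y0,w,h,400/w);b=cp("top",x1,y1,w1,h1,400/w1)
H=max(a.shape[0],b.shape[0]);out=np.zeros((H,800,3),np.uint8);out[:a.shape[0],:400]=a;out[:b.shape[0],400:]=b
cv2.imwrite("pics/"+sys.argv[1],out[:600]);print(org.round(4),S.round(3).tolist())
E
python3 chk.py d1.png 180 180 200 220 130 160 200 140; python3 -c "
from h import *
rows([crate_scoop(-.074,.13),crate_scoop(-.074,.05),crate_scoop(-.074,.0095)])"
```

```text
clock: 7.65
tool_pos: [0.5158, 0.121, 0.1915]
eef_rot: [0.052, 0.705, -0.052, 0.705]
force: [-0.7, -0.2, -1.9]
gripper_width: 0.0188
7.65 [0.5158 0.121  0.1915] q [-0.84  0.09  0.6   1.82 -0.05  1.24 -0.38] F [-0.7 -0.2 -1.9] w 0.0188
[0.5298 0.215  0.1306] [[0.147, -0.989, -0.0], [0.989, 0.147, -0.0], [0.0, -0.0, 1.0]]
xyz [0.0, 0.3, -0.2] ang [-0.008, 0.0, -0.0]
xyz [8.0, 0.3, -0.2] ang [-0.008, 0.0, -0.0]
xyz [12.1, 0.3, -0.2] ang [-0.008, 0.0, -0.0]
```

View pics/d1.png

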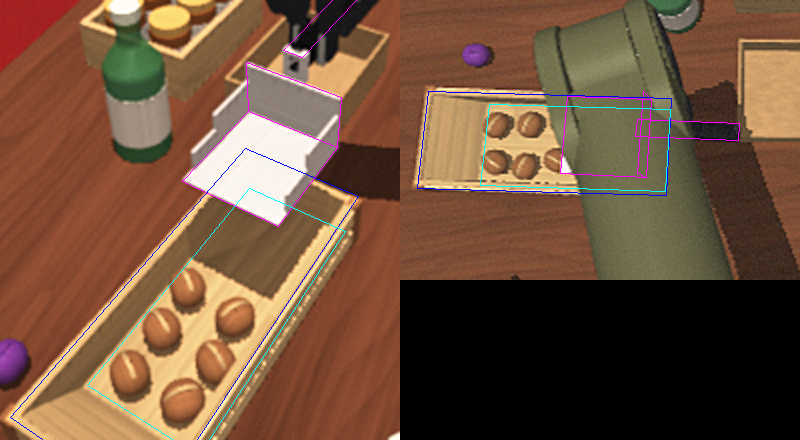

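Run:
```python
from h import *
from scipy.optimize import minimize
ims={n:cv2.imread(f"pics/{n}0.png") for n in("top","side")}
B=dict(crate=(-.067,.067,-.148,.193,.058),tray=(-.07,.07,-.09,.09,.055),jarbox=(-.08,.08,-.1,.1,.07))
P0=dict(crate=[.538,.2916,-.139],tray=[.5774,-.0493,-.126],jarbox=[.7831,-.0744,-.116])
def mask(n,b,p,k=4):
    x0,x1,y0,y1,z=b;V=np.vstack([rect(x0,x1,y0,y1,0),rect(x0,x1,y0,y1,z)])
    q=cv2.convexHull(((proj(n,Tp(p,V))+.5)*k*16).astype(np.int32))
    m=np.zeros((400*k,640*k),np.uint8);cv2.fillConvexPoly(m,q,1,shift=4);return m
def colour(n,name,im):
    k=4;m0=mask(n,B[name],P0[name],1);ring=cv2.dilate(m0,np.ones((19,19)))-cv2.dilate(m0,np.ones((9,9)));ins=cv2.erode(m0,np.ones((5,5)))
    ring[:,:]=ring; lab=cv2.cvtColor(im,cv2.COLOR_BGR2LAB).astype(float)
    bg=lab[ring>0];d=np.sqrt((((lab-np.median(bg,0))/(bg.std(0)+4))**2).sum(2))
    return d,cv2.dilate(m0,np.ones((19,19)))
for name in("crate","tray"):
    D={n:colour(n,name,ims[n]) for n in ims}
    def cost(v,use=("top","side")):
        p=np.array(P0[name])+np.array(v)*[.004,.004,.02];c=0
        for n in use:
            d,w=D[n];m=cv2.resize(mask(n,B[name],p).astype(np.float32),(640,400),interpolation=cv2.INTER_AREA)
            c+=(np.abs(m-np.clip((d-1.2)/1.6,0,1))*w).sum()/100
        return c
    for use in(("top",),("side",),("top","side")):
        r=minimize(cost,[0,0,0],args=(use,),method="Nelder-Mead",options=dict(initial_simplex=[[0,0,0],[2,0,0],[0,2,0],[0,0,2]]))
        print(name,use,(np.array(P0[name])+r.x*[.004,.004,.02]).round(4),round(cost([0,0,0],use),2),round(r.fun,2))
```

```text
crate ('top',) [ 0.5405  0.2959 -0.1333] 7.49 6.67
crate ('side',) [ 0.54    0.2943 -0.1588] 15.8 14.07
crate ('top', 'side') [ 0.5397  0.2942 -0.1597] 23.29 21.0
tray ('top',) [ 0.5804 -0.0477 -0.1125] 2.28 1.16
tray ('side',) [ 0.5812 -0.0525 -0.1059] 16.23 14.55
tray ('top', 'side') [ 0.5808 -0.0494 -0.11  ] 18.51 16.49
```

```bash
sed -i 's/^CR=.*/CR=np.array([.540,.2945,-.143])/' h.py
python3 - <<'E'
from h import *
rows([crate_scoop(-.076,.08),crate_scoop(-.076,.0105,-.02)])
E
```

```text
xyz [5.0, 0.4, -0.1] ang [-0.004, 0.0, -0.0]
xyz [11.8, 0.5, -0.1] ang [-0.004, 0.0, -0.02]
```

```bash
python3 -m pendant '[{"fingers":1,"xyz":[3,0.4,-0.1],"angular":[-0.004,0,0]},{"fingers":1,"xyz":[5,0.4,-0.1],"angular":[-0.004,0,0]},{"fingers":1,"xyz":[7,0.4,-0.1],"angular":[-0.004,0,0]},{"fingers":1,"xyz":[9,0.5,-0.1],"angular":[-0.004,0,0]},{"fingers":1,"xyz":[10.5,0.5,-0.1],"angular":[-0.004,0,-0.02]},{"fingers":1,"xyz":[11.5,0.5,-0.1],"angular":[-0.004,0,-0.02]},{"fingers":1,"xyz":[11.8,0.5,-0.1],"angular":[-0.004,0,-0.02]},{"fingers":1,"xyz":[11.8,0.5,-0.1],"angular":[-0.004,0,-0.02]},{"fingers":1,"xyz":[11.8,0.5,-0.1],"angular":[-0.004,0,-0.02]},{"fingers":1,"xyz":[11.8,0.5,-0.1],"angular":[-0.004,0,-0.02]}]'; python3 chk.py d2.png 180 180 200 220 130 160 200 140
python3 - <<'E'
from h import *
rows([crate_scoop(-.076,.0105,-.02),crate_scoop(.064,.0105,-.02)])
E
```

```text
clock: 9.0
tool_pos: [0.5158, 0.1264, 0.0737]
eef_rot: [0.044, 0.706, -0.057, 0.705]
force: [0.7, -0.2, -2.2]
gripper_width: 0.0185
9.0 [0.5158 0.1264 0.0737] q [-0.82  0.23  0.58  1.94 -0.13  1.02 -0.33] F [ 0.7 -0.2 -2.2] w 0.0185
[0.5292 0.2192 0.0109] [[0.143, -0.99, 0.002], [0.99, 0.143, 0.019], [-0.019, -0.001, 1.0]]
xyz [0.0, 0.0, 0.0] ang [-0.0, 0.0, -0.0]
xyz [-0.3, 14.0, 0.0] ang [-0.0, 0.0, -0.0]
```

View pics/d2.png

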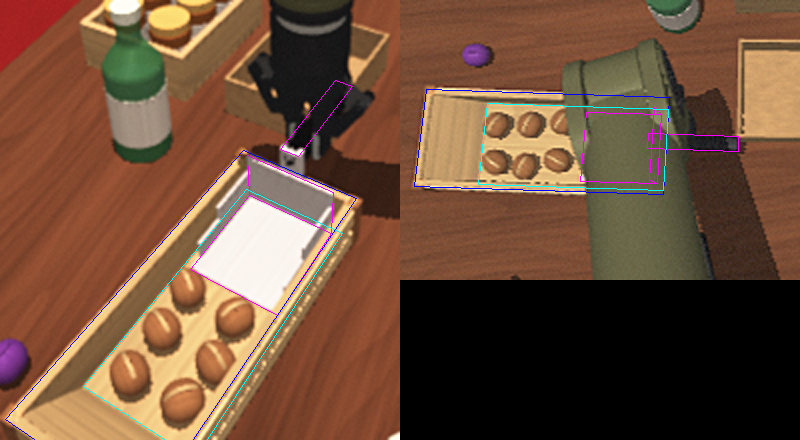

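```bash
python3 -m pendant '[{"fingers":1,"xyz":[0,1,0],"angular":[0,0,0]},{"fingers":1,"xyz":[0,2.5,0],"angular":[0,0,0]},{"fingers":1,"xyz":[-0.1,4,0],"angular":[0,0,0]},{"fingers":1,"xyz":[-0.1,5.5,0],"angular":[0,0,0]},{"fingers":1,"xyz":[-0.1,7,0],"angular":[0,0,0]},{"fingers":1,"xyz":[-0.2,8.5,0],"angular":[0,0,0]},{"fingers":1,"xyz":[-0.2,10,0],"angular":[0,0,0]},{"fingers":1,"xyz":[-0.2,11.5,0],"angular":[0,0,0]},{"fingers":1,"xyz":[-0.3,13,0],"angular":[0,0,0]},{"fingers":1,"xyz":[-0.3,14,0],"angular":[0,0,0]}]'; python3 chk.py d3.png 170 200 180 200 110 160 200 140
python3 - <<'E'
from h import *
b=crate_scoop(.064,.0105,-.02)
rows([crate_scoop(.064,.0105,-.02),crate_scoop(.068,.0145,.12),crate_scoop(.068,.025,.3),crate_scoop(.055,.04,.4),crate_scoop(.04,.12,.4)])
E
```

```text
clock: 10.35
tool_pos: [0.5353, 0.2663, 0.0733]
eef_rot: [0.043, 0.706, -0.057, 0.705]
force: [-0.4, -1.3, -1.5]
gripper_width: 0.0185
10.35 [0.5353 0.2663 0.0733] q [-0.94  0.37  0.51  1.77 -0.19  1.06 -0.51] F [-0.4 -1.3 -1.5] w 0.0185
[0.5485 0.3591 0.0104] [[0.142, -0.99, 0.003], [0.99, 0.142, 0.02], [-0.02, 0.0, 1.0]]
xyz [-0.0, -0.2, 0.1] ang [0.002, -0.0, -0.001]
xyz [1.0, -0.5, 0.1] ang [0.002, -0.0, 0.139]
xyz [1.8, -1.2, 0.1] ang [0.002, -0.001, 0.319]
xyz [1.5, -2.8, 0.1] ang [0.002, -0.001, 0.419]
xyz [-6.5, -4.4, 0.1] ang [0.002, -0.001, 0.419]
```

View pics/d3.png

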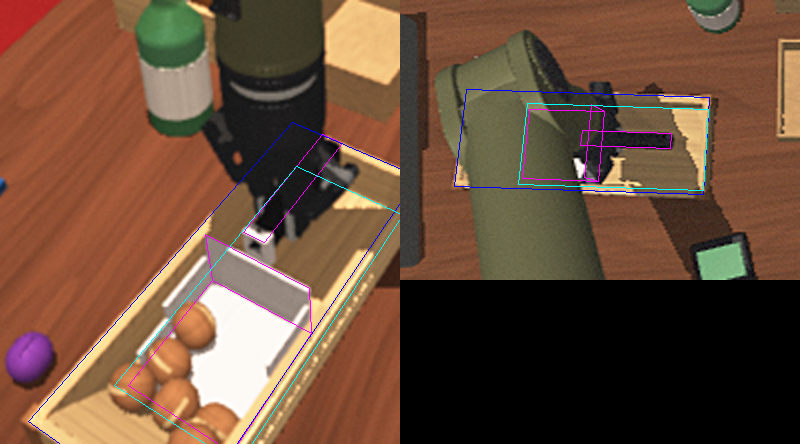

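```bash
cat >> h.py <<'E'
def nose_crate(y,z,p): return crate_scoop(y-.055*np.cos(p),z-.055*np.sin(p),p)
E
python3 - <<'E'
from h import *
rows([nose_crate(*a) for a in [(.121,.0095,-.02),(.129,.015,.03),(.137,.0235,.10),(.144,.031,.16),(.148,.042,.25),(.150,.055,.35),(.148,.075,.42),(.142,.10,.45),(.135,.13,.45),(.13,.16,.45)]])
E
```

```text
xyz [-0.0, 0.0, 0.1] ang [0.002, -0.0, -0.001]
xyz [0.2, 0.5, 0.1] ang [0.002, -0.0, 0.049]
xyz [0.4, 1.0, 0.1] ang [0.002, -0.0, 0.119]
xyz [0.6, 1.4, 0.1] ang [0.002, -0.0, 0.179]
xyz [0.9, 1.6, 0.1] ang [0.002, -0.0, 0.269]
xyz [1.2, 1.7, 0.1] ang [0.002, -0.001, 0.369]
xyz [0.3, 1.4, 0.1] ang [0.002, -0.001, 0.439]
xyz [-1.7, 0.8, 0.1] ang [0.002, -0.001, 0.469]
xyz [-4.6, 0.1, 0.1] ang [0.002, -0.001, 0.469]
xyz [-7.6, -0.5, 0.1] ang [0.002, -0.001, 0.469]
```

```bash
python3 -m pendant '[{"fingers":1,"xyz":[0.2,0.5,0.1],"angular":[0.002,0,0.049]},{"fingers":1,"xyz":[0.4,1.0,0.1],"angular":[0.002,0,0.119]},{"fingers":1,"xyz":[0.6,1.4,0.1],"angular":[0.002,0,0.179]},{"fingers":1,"xyz":[0.75,1.5,0.1],"angular":[0.002,0,0.224]},{"fingers":1,"xyz":[0.9,1.6,0.1],"angular":[0.002,0,0.269]},{"fingers":1,"xyz":[1.1,1.65,0.1],"angular":[0.002,0,0.32]},{"fingers":1,"xyz":[1.2,1.7,0.1],"angular":[0.002,0,0.369]},{"fingers":1,"xyz":[0.8,1.5,0.1],"angular":[0.002,0,0.41]},{"fingers":1,"xyz":[0.3,1.4,0.1],"angular":[0.002,0,0.439]},{"fingers":1,"xyz":[0.3,1.4,0.1],"angular":[0.002,0,0.439]}]'; python3 chk.py d4.png 170 200 180 200 110 160 200 140
python3 - <<'E'
from h import *
print([([round(v) for v in d["bbox"]],round(d["confidence"],2)) for d in env.recognise("side","nut1")])
rows([nose_crate(*a) for a in [(.148,.075,.42),(.14,.12,.42),(.13,.16,.42),(.11,.19,.42)]])
E
```

```text
clock: 11.7
tool_pos: [0.5389, 0.2775, 0.0705]
eef_rot: [0.197, 0.679, 0.096, 0.701]
force: [1.1, 0.4, -2.9]
gripper_width: 0.0186
11.7 [0.5389 0.2775 0.0705] q [-0.66  0.27  0.41  1.96 -0.66  0.87 -0.01] F [ 1.1  0.4 -2.9] w 0.0186
[0.5553 0.388  0.0535] [[0.133, -0.989, -0.06], [0.904, 0.146, -0.403], [0.407, -0.0, 0.913]]
[([184, 362, 21, 22], 0.94), ([248, 346, 20, 18], 0.81), ([281, 346, 18, 29], 0.7), ([263, 354, 24, 24], 0.67), ([259, 331, 21, 20], 0.63), ([280, 385, 13, 16], 0.53)]
xyz [0.1, 0.1, -0.1] ang [-0.001, 0.0, 0.001]
xyz [-4.3, 1.2, -0.1] ang [-0.001, 0.0, 0.001]
xyz [-8.4, 1.9, -0.1] ang [-0.001, 0.0, 0.001]
xyz [-11.9, 1.3, -0.1] ang [-0.001, 0.0, 0.001]
```

```bash
python3 -m pendant '[{"fingers":1,"xyz":[-1.5,0.4,0],"angular":[0,0,0]},{"fingers":1,"xyz":[-3,0.8,0],"angular":[0,0,0]},{"fingers":1,"xyz":[-4.5,1.2,0],"angular":[0,0,0]},{"fingers":1,"xyz":[-6.5,1.5,-0.1],"angular":[0,0,0]},{"fingers":1,"xyz":[-8.4,1.9,-0.1],"angular":[0,0,0]},{"fingers":1,"xyz":[-10,1.7,-0.1],"angular":[0,0,0]},{"fingers":1,"xyz":[-12,1.3,-0.1],"angular":[0,0,0]},{"fingers":1,"xyz":[-12,1.3,-0.1],"angular":[0,0,0]},{"fingers":1,"xyz":[-12,1.3,-0.1],"angular":[0,0,0]},{"fingers":1,"xyz":[-12,1.3,-0.1],"angular":[0,0,0]}]'; python3 chk.py d5.png 170 190 180 210 100 150 200 150
```

```text
clock: 13.1
tool_pos: [0.5315, 0.2425, 0.1841]
eef_rot: [0.196, 0.68, 0.096, 0.7]
force: [-0.7, 0.2, -2.5]
gripper_width: 0.0185
13.1 [0.5315 0.2425 0.1841] q [-0.67  0.1   0.46  1.89 -0.5   1.07 -0.14] F [-0.7  0.2 -2.5] w 0.0185
[0.5475 0.3529 0.1669] [[0.132, -0.99, -0.057], [0.904, 0.144, -0.402], [0.406, 0.002, 0.914]]
```

View pics/d5.png

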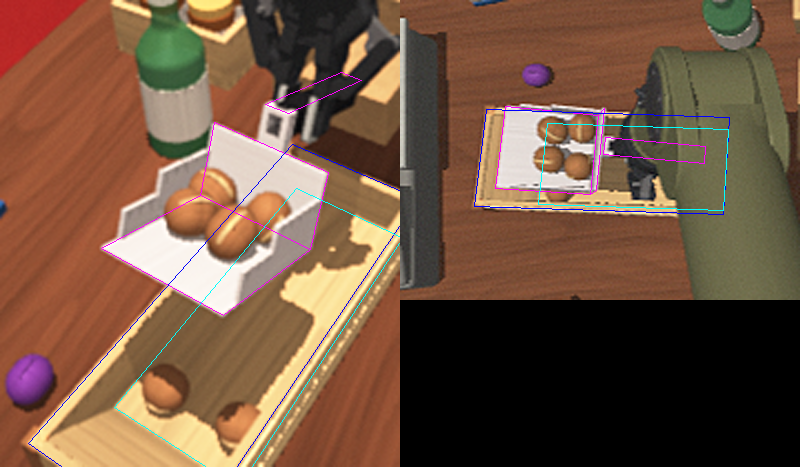

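```bash
cat >> h.py <<'E'
TR=np.array([.5806,-.049,-.110])
def nose_tray(y,z,p,x=0):
    q=Tp(TR,[(x,y-.055*np.cos(p),z-.055*np.sin(p))])[0]; return scoop_tool(q,TR[2]+np.pi/2,p)
E
python3 - <<'E'
from h import *
rows([nose_tray(-.03,.19,.42),nose_tray(-.03,.13,.3)])
E
```

```text
xyz [-19.3, -43.2, 9.7] ang [-0.032, 0.013, 0.002]
xyz [-15.5, -44.8, 9.7] ang [-0.033, 0.011, -0.118]
```

```bash
python3 -m pendant '[{"fingers":1,"xyz":[-0.8,-1.8,0.4],"angular":[0,0,0]},{"fingers":1,"xyz":[-2.3,-5.2,1.2],"angular":[0,0,0]},{"fingers":1,"xyz":[-4.3,-9.5,2.1],"angular":[-0.005,0,0]},{"fingers":1,"xyz":[-6.3,-14,3.1],"angular":[-0.01,0.005,0]},{"fingers":1,"xyz":[-8.3,-18.5,4.1],"angular":[-0.015,0.005,0]},{"fingers":1,"xyz":[-10.3,-23,5.2],"angular":[-0.02,0.01,0]},{"fingers":1,"xyz":[-12.3,-27.5,6.2],"angular":[-0.02,0.01,0]},{"fingers":1,"xyz":[-14.3,-32,7.2],"angular":[-0.03,0.01,0]},{"fingers":1,"xyz":[-16.2,-36.3,8.2],"angular":[-0.03,0.01,0]},{"fingers":1,"xyz":[-17.8,-39.8,9],"angular":[-0.032,0.013,0]}]'
python3 - <<'E'
from h import *
now()
rows([nose_tray(*a) for a in[(-.03,.19,.42),(-.03,.16,.35),(-.03,.13,.25),(-.03,.10,.12)]])
E
```

```text
clock: 14.45
tool_pos: [0.5576, -0.2063, 0.1857]
eef_rot: [0.185, 0.682, 0.107, 0.7]
force: [-0.1, 0.3, -1.8]
gripper_width: 0.0185
14.45 [ 0.5576 -0.2063  0.1857] q [-0.05  0.43  0.76  1.59 -0.64  1.51  0.71] F [-0.1  0.3 -1.8] w 0.0185
xyz [-1.2, -3.1, 0.6] ang [-0.002, 0.003, 0.003]
xyz [0.5, -3.8, 0.6] ang [-0.002, 0.003, -0.067]
xyz [1.8, -4.3, 0.6] ang [-0.002, 0.003, -0.167]
xyz [2.8, -4.2, 0.6] ang [-0.003, 0.002, -0.297]
```

```bash
python3 -m pendant '[{"fingers":1,"xyz":[-0.8,-1.5,0.3],"angular":[0,0,0]},{"fingers":1,"xyz":[-1.2,-2.7,0.5],"angular":[0,0,0]},{"fingers":1,"xyz":[-1.2,-3.1,0.6],"angular":[0,0,0]},{"fingers":1,"xyz":[-0.4,-3.4,0.6],"angular":[0,0,-0.03]},{"fingers":1,"xyz":[0.5,-3.8,0.6],"angular":[0,0,-0.067]},{"fingers":1,"xyz":[1.2,-4.1,0.6],"angular":[0,0,-0.115]},{"fingers":1,"xyz":[1.8,-4.3,0.6],"angular":[0,0,-0.167]},{"fingers":1,"xyz":[2.3,-4.3,0.6],"angular":[0,0,-0.23]},{"fingers":1,"xyz":[2.8,-4.2,0.6],"angular":[0,0,-0.297]},{"fingers":1,"xyz":[2.8,-4.2,0.6],"angular":[0,0,-0.297]}]'
python3 - <<'E'
from h import *
now()
print([([round(v) for v in d["bbox"]],round(d["confidence"],2)) for d in env.recognise("side","nut1")] if env.get_image("side") is not None else 0)
print(proj("side",Tp(TR,[(0,-.03,.1),(0,-.14,.09)])).round())
rows([nose_tray(*a) for a in[(-.03,.10,.12),(-.03,.085,0),(-.03,.075,-.15),(-.03,.06,-.3),(-.03,.05,-.45),(-.03,.047,-.6),(-.03,.047,-.75),(-.03,.047,-.9)]])
E
```

```text
clock: 15.7
tool_pos: [0.5621, -0.2249, 0.1426]
eef_rot: [0.081, 0.702, 0.008, 0.707]
force: [-0.3, 1.1, -3.1]
gripper_width: 0.0187
15.7 [ 0.5621 -0.2249  0.1426] q [-0.25  0.4   0.82  1.67 -0.42  1.27  0.58] F [-0.3  1.1 -3.1] w 0.0187
[([182, 360, 18, 20], 0.93), ([245, 366, 22, 24], 0.92), ([277, 383, 22, 19], 0.64), ([357, 177, 18, 13], 0.64), ([345, 165, 14, 14], 0.53), ([339, 173, 15, 13], 0.45), ([364, 165, 10, 9], 0.39), ([248, 221, 31, 82], 0.28)]
[[340. 186.]
 [357. 169.]]
xyz [-0.0, -0.6, -0.1] ang [0.002, 0.001, -0.004]
xyz [-0.3, 0.1, -0.1] ang [0.002, 0.001, -0.124]
xyz [-1.3, 1.3, -0.1] ang [0.002, 0.001, -0.274]
xyz [-1.6, 2.7, -0.1] ang [0.002, 0.001, -0.424]
xyz [-2.2, 4.5, -0.1] ang [0.002, 0.001, -0.574]
xyz [-3.1, 6.5, -0.0] ang [0.002, 0.001, -0.724]
xyz [-4.0, 8.8, -0.0] ang [0.001, 0.001, -0.874]
xyz [-4.6, 11.1, -0.0] ang [0.001, 0.001, -1.024]
```

```bash
python3 -m pendant '[{"fingers":1,"xyz":[0,-0.5,0],"angular":[0,0,-0.02]},{"fingers":1,"xyz":[-0.3,0.1,0],"angular":[0,0,-0.124]},{"fingers":1,"xyz":[-0.8,0.7,0],"angular":[0,0,-0.2]},{"fingers":1,"xyz":[-1.3,1.3,0],"angular":[0,0,-0.274]},{"fingers":1,"xyz":[-1.45,2,0],"angular":[0,0,-0.35]},{"fingers":1,"xyz":[-1.6,2.7,0],"angular":[0,0,-0.424]},{"fingers":1,"xyz":[-1.9,3.6,0],"angular":[0,0,-0.5]},{"fingers":1,"xyz":[-2.2,4.5,0],"angular":[0,0,-0.574]},{"fingers":1,"xyz":[-2.6,5.5,0],"angular":[0,0,-0.65]},{"fingers":1,"xyz":[-3.1,6.5,0],"angular":[0,0,-0.724]}]'
python3 - <<'E'
from h import *
now()
print([([round(v) for v in d["bbox"]],round(d["confidence"],2)) for d in env.recognise("side","nut1")] if env.get_image("side") is not None else 0)
rows([nose_tray(*a) for a in[(-.03,.047,-.6),(-.03,.047,-.75),(-.03,.047,-.9),(-.03,.06,-1.0)]])
E
```

```text
clock: 17.05
tool_pos: [0.568, -0.1695, 0.1821]
eef_rot: [-0.172, 0.685, -0.248, 0.663]
force: [-0.3, -0.2, -2.6]
gripper_width: 0.0188
17.05 [ 0.568  -0.1695  0.1821] q [-0.92  0.42  1.01  1.77  0.27  1.18 -0.16] F [-0.3 -0.2 -2.6] w 0.0188
[([182, 361, 19, 20], 0.68), ([245, 365, 20, 20], 0.62), ([341, 231, 19, 13], 0.62), ([276, 381, 16, 20], 0.53), ([325, 224, 16, 11], 0.47)]
xyz [0.0, -0.2, -0.2] ang [0.003, 0.003, 0.001]
xyz [-2.2, 0.9, -0.1] ang [0.003, 0.003, -0.149]
xyz [-4.2, 2.3, -0.1] ang [0.003, 0.003, -0.299]
xyz [-6.4, 2.6, -0.1] ang [0.003, 0.003, -0.399]
```

```bash
python3 -m pendant '[{"fingers":1,"xyz":[-1.1,0.4,0],"angular":[0,0,-0.075]},{"fingers":1,"xyz":[-2.2,0.9,0],"angular":[0,0,-0.149]},{"fingers":1,"xyz":[-3.2,1.6,0],"angular":[0,0,-0.225]},{"fingers":1,"xyz":[-4.2,2.3,0],"angular":[0,0,-0.299]},{"fingers":1,"xyz":[-5.3,2.5,0],"angular":[0,0,-0.35]},{"fingers":1,"xyz":[-6.4,2.6,0],"angular":[0,0,-0.399]},{"fingers":1,"xyz":[-6.4,2.6,0],"angular":[0,0,-0.399]},{"fingers":1,"xyz":[-6.4,2.6,0],"angular":[0,0,-0.399]},{"fingers":1,"xyz":[-6.4,2.6,0],"angular":[0,0,-0.399]},{"fingers":1,"xyz":[-6.4,2.6,0],"angular":[0,0,-0.399]}]'
python3 - <<'E'
from h import *
now()
print([([round(v) for v in d["bbox"]],round(d["confidence"],2)) for d in env.recognise("side","nut1")] if env.get_image("side") is not None else 0)
i=env.get_image("side");cv2.imwrite("pics/e1.png",i)
rows([nose_tray(-.03,.20,-.6),nose_tray(-.05,.22,0)])
E
```

```text
clock: 18.4
tool_pos: [0.574, -0.1127, 0.2199]
eef_rot: [-0.304, 0.638, -0.373, 0.601]
force: [-0.4, 0.1, -1.7]
gripper_width: 0.0183
18.4 [ 0.574  -0.1127  0.2199] q [-1.1   0.65  1.03  1.71  0.43  1.35 -0.37] F [-0.4  0.1 -1.7] w 0.0183
[([277, 382, 22, 22], 0.73), ([339, 228, 16, 9], 0.72), ([182, 360, 18, 20], 0.69), ([246, 364, 18, 25], 0.65), ([322, 225, 12, 7], 0.44)]
xyz [-1.5, -12.7, -0.0] ang [-0.001, 0.0, 0.401]
xyz [8.2, -12.5, -0.0] ang [-0.001, 0.0, 1.001]
```

```bash
python3 -m pendant '[{"fingers":1,"xyz":[-2,-3,0],"angular":[0,0,0]},{"fingers":1,"xyz":[-3,-6,0],"angular":[0,0,0.05]},{"fingers":1,"xyz":[-3,-9,0],"angular":[0,0,0.2]},{"fingers":1,"xyz":[-1.5,-12.7,0],"angular":[0,0,0.4]},{"fingers":1,"xyz":[1,-12.7,0],"angular":[0,0,0.55]},{"fingers":1,"xyz":[3.5,-12.7,0],"angular":[0,0,0.7]},{"fingers":1,"xyz":[6,-12.5,0],"angular":[0,0,0.86]},{"fingers":1,"xyz":[8.2,-12.5,0],"angular":[0,0,1]},{"fingers":1,"xyz":[8.2,-12.5,0],"angular":[0,0,1]},{"fingers":1,"xyz":[8.2,-12.5,0],"angular":[0,0,1]}]'
python3 - <<'E'
from h import *
now()
for n in("side","top"):
    i=env.get_image(n);cv2.imwrite(f"pics/e2{n}.png",i)
    print(n,[([round(v) for v in d["bbox"]],round(d["confidence"],2)) for d in env.recognise(n,"nut1")])
a=cv2.resize(cv2.imread("pics/e2side.png")[110:290,260:440],(400,400));b=cv2.resize(cv2.imread("pics/e2top.png")[90:270,250:430],(400,400))
cv2.imwrite("pics/e2.png",np.hstack([a,b]))
E
```

```text
clock: 19.8
tool_pos: [0.5585, -0.2485, 0.2805]
eef_rot: [0.039, 0.706, -0.04, 0.706]
force: [0.4, 0.7, -1.3]
gripper_width: 0.0186
19.8 [ 0.5585 -0.2485  0.2805] q [-0.43  0.33  1.02  1.51 -0.28  1.46  0.49] F [ 0.4  0.7 -1.3] w 0.0186
side [([245, 365, 22, 24], 0.96), ([277, 382, 20, 21], 0.83), ([183, 362, 18, 19], 0.82), ([339, 229, 16, 11], 0.6)]
top [([305, 216, 12, 14], 0.53), ([179, 222, 14, 15], 0.51), ([315, 202, 12, 11], 0.43), ([180, 245, 10, 9], 0.42), ([266, 158, 30, 41], 0.24)]
```

View pics/e2.png

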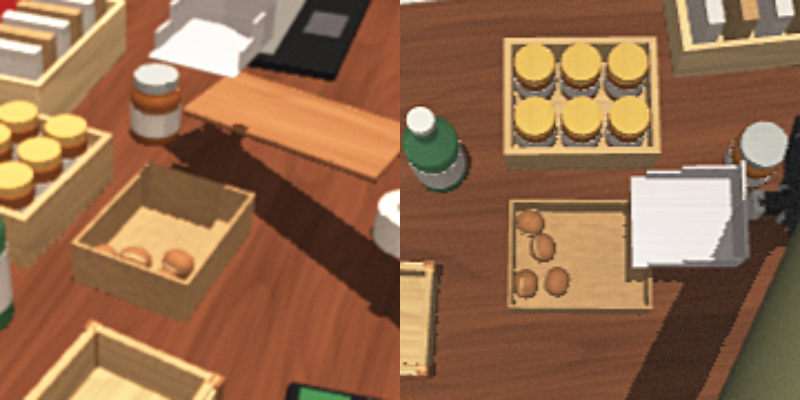

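Run:
```python
from h import *
p,T=scoop_tool([.527,-.4015,.01],-.328);p=np.array([.4372,-.3704,.0719])
rows([(p+[0,0,.2],T)])
```

```text
xyz [0.9, -13.7, -10.9] ang [1.793, 0.001, 0.0]
```

```bash
python3 -m pendant '[{"fingers":1,"xyz":[0.1,-1.3,-1],"angular":[0.18,0,0]},{"fingers":1,"xyz":[0.2,-2.7,-2.2],"angular":[0.36,0,0]},{"fingers":1,"xyz":[0.3,-4.1,-3.3],"angular":[0.54,0,0]},{"fingers":1,"xyz":[0.4,-5.5,-4.4],"angular":[0.72,0,0]},{"fingers":1,"xyz":[0.5,-6.9,-5.5],"angular":[0.9,0,0]},{"fingers":1,"xyz":[0.6,-8.2,-6.6],"angular":[1.08,0,0]},{"fingers":1,"xyz":[0.7,-9.6,-7.7],"angular":[1.26,0,0]},{"fingers":1,"xyz":[0.8,-11,-8.8],"angular":[1.44,0,0]},{"fingers":1,"xyz":[0.9,-12.4,-9.9],"angular":[1.62,0,0]},{"fingers":1,"xyz":[0.9,-13.7,-10.9],"angular":[1.793,0.001,0]}]'
python3 - <<'E'
from h import *
now()
p,T=scoop_tool([.527,-.4015,.01],-.328);p=np.array([.4372,-.3704,.0719])
rows([(p+[0,0,.03],T),(p+[0,0,.001],T)])
E
```

```text
clock: 21.25
tool_pos: [0.4363, -0.3707, 0.2718]
eef_rot: [0.576, 0.41, -0.576, 0.41]
force: [0.3, -0.3, -3.0]
gripper_width: 0.0181
21.25 [ 0.4363 -0.3707  0.2718] q [-0.36  0.27  1.22  1.62 -0.25  1.43 -1.02] F [ 0.3 -0.3 -3. ] w 0.0181
xyz [17.0, 0.1, -0.1] ang [-0.007, -0.0, -0.0]
xyz [19.9, 0.1, -0.1] ang [-0.007, -0.0, -0.0]
```

```bash
python3 -m pendant '[{"fingers":1,"xyz":[4,0.1,-0.1],"angular":[0,0,0]},{"fingers":1,"xyz":[8,0.1,-0.1],"angular":[0,0,0]},{"fingers":1,"xyz":[12,0.1,-0.1],"angular":[-0.007,0,0]},{"fingers":1,"xyz":[15,0.1,-0.1],"angular":[-0.007,0,0]},{"fingers":1,"xyz":[17,0.1,-0.1],"angular":[-0.007,0,0]},{"fingers":1,"xyz":[18.5,0.1,-0.1],"angular":[-0.007,0,0]},{"fingers":1,"xyz":[19.3,0.1,-0.1],"angular":[-0.007,0,0]},{"fingers":1,"xyz":[19.7,0.1,-0.1],"angular":[-0.007,0,0]},{"fingers":1,"xyz":[19.9,0.1,-0.1],"angular":[-0.007,0,0]},{"fingers":1,"xyz":[19.9,0.1,-0.1],"angular":[-0.007,0,0]}]'
python3 - <<'E'
from h import *
now();print(R.from_quat(env.get_obs()["eef_rot"]).as_matrix().round(3).tolist())
E
```

```text
clock: 22.5
tool_pos: [0.4373, -0.3716, 0.0732]
eef_rot: [0.575, 0.412, -0.574, 0.413]
force: [1.0, 0.5, -1.9]
gripper_width: 0.0185
22.5 [ 0.4373 -0.3716  0.0732] q [-0.2   0.47  1.06  1.85 -0.46  1.09 -0.86] F [ 1.   0.5 -1.9] w 0.0185
[[0.001, 0.947, -0.32], [-0.001, -0.32, -0.947], [-1.0, 0.001, 0.0]]
```

```bash
python3 -m pendant '[{"fingers":1,"xyz":[0.12,0,0],"angular":[0,0,0]},{"fingers":1,"xyz":[0.12,0,0],"angular":[0,0,0]},{"fingers":-1,"xyz":[0.12,0,0],"angular":[0,0,0]},{"fingers":-1,"xyz":[0.12,0,0],"angular":[0,0,0]},{"fingers":-1,"xyz":[0.12,0,0],"angular":[0,0,0]},{"fingers":-1,"xyz":[0.12,0,0],"angular":[0,0,0]},{"fingers":-1,"xyz":[-2,0,0],"angular":[0,0,0]},{"fingers":-1,"xyz":[-5,0,0],"angular":[0,0,0]},{"fingers":-1,"xyz":[-9,0,0],"angular":[0,0,0]},{"fingers":-1,"xyz":[-13,0,0],"angular":[0,0,0]}]'
python3 - <<'E'
from h import *
now()
zy=TR[2]-np.pi/2
t=lambda x,y,z:grip_tool(Tp(TR,[(x,y,z)])[0],zy)
rows([t(-.115,0,.2),t(-.115,0,.012)])
E
```

```text
clock: 23.75
tool_pos: [0.4369, -0.3717, 0.2054]
eef_rot: [0.575, 0.412, -0.574, 0.413]
force: [0.8, 0.2, 0.4]
gripper_width: 0.0856
23.75 [ 0.4369 -0.3717  0.2054] q [-0.31  0.31  1.16  1.71 -0.3   1.31 -0.98] F [0.8 0.2 0.4] w 0.0856
xyz [0.5, -8.0, -32.7] ang [-0.216, 0.001, -0.001]
xyz [19.3, -8.0, -32.7] ang [-0.216, 0.001, -0.001]
```

```bash
python3 -m pendant '[{"fingers":-1,"xyz":[0.2,-1,-5],"angular":[-0.05,0,0]},{"fingers":-1,"xyz":[0.3,-2.5,-10],"angular":[-0.1,0,0]},{"fingers":-1,"xyz":[0.5,-4,-16],"angular":[-0.15,0,0]},{"fingers":-1,"xyz":[0.5,-6,-22],"angular":[-0.2,0,0]},{"fingers":-1,"xyz":[0.5,-7.5,-28],"angular":[-0.216,0,0]},{"fingers":-1,"xyz":[0.5,-8,-32.7],"angular":[-0.216,0,0]},{"fingers":-1,"xyz":[3,-8,-32.7],"angular":[-0.216,0,0]},{"fingers":-1,"xyz":[6,-8,-32.7],"angular":[-0.216,0,0]},{"fingers":-1,"xyz":[9,-8,-32.7],"angular":[-0.216,0,0]},{"fingers":-1,"xyz":[10,-8,-32.7],"angular":[-0.216,0,0]}]'
python3 - <<'E'
from h import *
now()
zy=TR[2]-np.pi/2
t=lambda x,y,z:grip_tool(Tp(TR,[(x,y,z)])[0],zy)
rows([t(-.115,0,.012),t(-.095,0,.012),t(-.070,0,.012)])
for n in("side","top"):
    i=env.get_image(n);cv2.imwrite(f"pics/f{n}.png",i)
a=cv2.imread("pics/fside.png")[130:260,200:460];b=cv2.imread("pics/ftop.png")
for q in scoopwire((.527,-.4015,-.328)):pass
print([env.recognise("top",n)[:1] for n in("scoop","board","jar","bottle")])
E
```

```text
clock: 25.0
tool_pos: [0.4652, -0.0364, 0.1023]
eef_rot: [-0.526, -0.472, 0.527, -0.471]
force: [-0.9, -0.2, 0.2]
gripper_width: 0.0855
25.0 [ 0.4652 -0.0364  0.1023] q [-0.92  0.03  0.97  2.07 -0.03  1.05 -1.62] F [-0.9 -0.2  0.2] w 0.0855
xyz [9.0, 0.1, -0.0] ang [-0.001, 0.001, 0.001]
xyz [9.0, 2.1, -0.0] ang [-0.001, 0.001, 0.001]
xyz [9.0, 4.6, -0.0] ang [-0.001, 0.001, 0.001]
[[{'bbox': [454.6, 230.1, 41.6, 81.8], 'confidence': 0.87}], [{'bbox': [449.7, 219.9, 56.8, 110.1], 'confidence': 0.59}], [{'bbox': [408.9, 160.5, 32.5, 27.4], 'confidence': 0.95}], []]
```

```bash
python3 -m pendant '[{"fingers":-1,"xyz":[4,0,0],"angular":[0,0,0]},{"fingers":-1,"xyz":[7.5,0,0],"angular":[0,0,0]},{"fingers":-1,"xyz":[9,0,0],"angular":[0,0,0]},{"fingers":-1,"xyz":[9,1,0],"angular":[0,0,0]},{"fingers":-1,"xyz":[9,2,0],"angular":[0,0,0]},{"fingers":-1,"xyz":[9,3,0],"angular":[0,0,0]},{"fingers":-1,"xyz":[9,3.6,0],"angular":[0,0,0]},{"fingers":-1,"xyz":[9,4.2,0],"angular":[0,0,0]},{"fingers":-1,"xyz":[9,4.8,0],"angular":[0,0,0]},{"fingers":-1,"xyz":[9,5.4,0],"angular":[0,0,0]}]'
cat > tr.py <<'E'
from h import *
from scipy.optimize import minimize
now()
im=env.get_image("top");cv2.imwrite("pics/trk.png",im)
i=env.get_image("side");cv2.imwrite("pics/trks.png",i)
print([(d["bbox"],d["confidence"]) for d in env.recognise("top","tray")+env.recognise("side","tray")], [(d["bbox"],d["confidence"]) for d in env.recognise("top","nut1")])
E
python3 tr.py
```

```text
clock: 26.55
tool_pos: [0.5198, -0.0418, 0.0127]
eef_rot: [-0.527, -0.472, 0.527, -0.472]
force: [-1.2, -0.1, 0.5]
gripper_width: 0.0854
26.55 [ 0.5198 -0.0418  0.0127] q [-0.73  0.38  0.88  2.02 -0.37  0.91 -1.34] F [-1.2 -0.1  0.5] w 0.0854
[([330.3, 197.1, 66.4, 53.7], 0.57), ([322.2, 215.3, 81.1, 71.2], 0.96)] [([179.9, 246.9, 11.8, 13.0], 0.71), ([167.7, 188.2, 13.2, 11.3], 0.69), ([177.5, 220.6, 15.0, 12.1], 0.66), ([309.1, 182.4, 10.7, 13.7], 0.62), ([307.4, 210.4, 7.6, 7.0], 0.61), ([331.1, 197.2, 64.7, 49.6], 0.34)]
```

```bash
python3 -m pendant '[{"fingers":-1,"xyz":[0,0.4,0],"angular":[0,0,0]},{"fingers":-1,"xyz":[0,0.8,0],"angular":[0,0,0]},{"fingers":-1,"xyz":[0,1.2,0],"angular":[0,0,0]},{"fingers":-1,"xyz":[0,1.5,0],"angular":[0,0,0]},{"fingers":-1,"xyz":[0,1.8,0],"angular":[0,0,0]},{"fingers":-1,"xyz":[0,2.1,0],"angular":[0,0,0]},{"fingers":-1,"xyz":[0,2.4,0],"angular":[0,0,0]},{"fingers":-1,"xyz":[0,2.6,0],"angular":[0,0,0]},{"fingers":-1,"xyz":[0,2.8,0],"angular":[0,0,0]},{"fingers":-1,"xyz":[0,2.8,0],"angular":[0,0,0]}]'; python3 tr.py
```

```text
clock: 28.05
tool_pos: [0.5478, -0.0449, 0.0128]
eef_rot: [0.527, 0.472, -0.527, 0.472]
force: [0.4, -0.4, 0.1]
gripper_width: 0.0854
28.05 [ 0.5478 -0.0449  0.0128] q [-0.69  0.44  0.85  1.95 -0.41  0.94 -1.31] F [ 0.4 -0.4  0.1] w 0.0854
[([329.6, 187.6, 66.6, 50.6], 0.93), ([312.8, 213.9, 75.9, 67.3], 0.63)] [([179.6, 246.1, 11.0, 14.5], 0.62), ([304.2, 201.4, 6.2, 11.3], 0.56), ([311.5, 183.7, 3.7, 10.5], 0.53), ([179.7, 220.4, 16.0, 13.1], 0.46), ([307.2, 173.9, 10.1, 14.4], 0.4)]
```

```bash
python3 -m pendant '[{"fingers":-1,"xyz":[0,0.1,0],"angular":[0,0,0]},{"fingers":-1,"xyz":[0,0.2,0],"angular":[0,0,0]},{"fingers":-1,"xyz":[0,0.3,0],"angular":[0,0,0]},{"fingers":-1,"xyz":[0,0.4,0],"angular":[0,0,0]},{"fingers":-1,"xyz":[0,0.5,0],"angular":[0,0,0]},{"fingers":-1,"xyz":[0,0.5,0],"angular":[0,0,0]},{"fingers":-1,"xyz":[0,0.6,0],"angular":[0,0,0]},{"fingers":-1,"xyz":[0,0.6,0],"angular":[0,0,0]},{"fingers":-1,"xyz":[0,0.6,0],"angular":[0,0,0]},{"fingers":-1,"xyz":[0,0.6,0],"angular":[0,0,0]}]'; python3 tr.py
```

```text
clock: 29.55
tool_pos: [0.5533, -0.0456, 0.0127]
eef_rot: [-0.527, -0.472, 0.527, -0.472]
force: [-1.4, -0.4, 0.6]
gripper_width: 0.0851
29.55 [ 0.5533 -0.0456  0.0127] q [-0.68  0.45  0.85  1.93 -0.41  0.94 -1.31] F [-1.4 -0.4  0.6] w 0.0851
[([329.6, 185.7, 69.0, 52.4], 0.61), ([312.0, 211.3, 76.6, 70.7], 0.9)] [([167.4, 188.3, 13.1, 11.6], 0.67), ([306.8, 196.5, 8.8, 7.2], 0.66), ([312.1, 183.9, 5.8, 11.7], 0.49), ([180.8, 244.4, 15.7, 12.9], 0.41), ([452.9, 229.7, 45.5, 82.4], 0.2)]
```

```bash
python3 -m pendant '[{"fingers":-1,"xyz":[0,0.1,0],"angular":[0,0,0]},{"fingers":-1,"xyz":[0,0.2,0],"angular":[0,0,0]},{"fingers":-1,"xyz":[0,0.3,0],"angular":[0,0,0]},{"fingers":-1,"xyz":[0,0.4,0],"angular":[0,0,0]},{"fingers":-1,"xyz":[0,0.4,0],"angular":[0,0,0]},{"fingers":-1,"xyz":[0,0.5,0],"angular":[0,0,0]},{"fingers":-1,"xyz":[0,0.5,0],"angular":[0,0,0]},{"fingers":-1,"xyz":[0,0.5,0],"angular":[0,0,0]},{"fingers":-1,"xyz":[0,0.5,0],"angular":[0,0,0]},{"fingers":-1,"xyz":[0,0.5,0],"angular":[0,0,0]}]'; python3 tr.py
```

```text
clock: 31.05
tool_pos: [0.5532, -0.0457, 0.0119]
eef_rot: [-0.524, -0.475, 0.529, -0.469]
force: [-15.4, 0.1, 10.4]
gripper_width: 0.0852
31.05 [ 0.5532 -0.0457  0.0119] q [-0.67  0.46  0.84  1.92 -0.42  0.95 -1.3 ] F [-15.4   0.1  10.4] w 0.0852
[([331.0, 186.7, 68.3, 51.6], 0.68), ([311.9, 214.6, 78.8, 71.6], 0.85)] [([166.8, 187.4, 10.0, 13.1], 0.55), ([305.2, 197.6, 5.9, 11.7], 0.51), ([179.5, 245.8, 8.8, 10.6], 0.5), ([453.9, 230.5, 42.4, 79.8], 0.22)]
```

```bash
python3 -m pendant '[{"fingers":-1,"xyz":[0,-0.3,0],"angular":[0,0,0]},{"fingers":-1,"xyz":[0,-0.6,0],"angular":[0,0,0]},{"fingers":-1,"xyz":[0,-1.2,0],"angular":[0,0,0]},{"fingers":-1,"xyz":[0,-2.5,0],"angular":[0,0,0]},{"fingers":-1,"xyz":[0,-4.5,0],"angular":[0,0,0]},{"fingers":-1,"xyz":[0,-6,0],"angular":[0,0,0]},{"fingers":-1,"xyz":[-5,-6.5,0],"angular":[0,0,0]},{"fingers":-1,"xyz":[-11,-6.5,0],"angular":[0,0,0]},{"fingers":-1,"xyz":[-17,-6.5,0],"angular":[0,0,0]},{"fingers":-1,"xyz":[-22,-6.5,0],"angular":[0,0,0]}]'; python3 tr.py
python3 - <<'E'
from h import *
a=cv2.imread("pics/trk.png")[95:285,270:490];b=cv2.imread("pics/trks.png")[110:400,170:460]
a=cv2.resize(a,None,fx=1.9,fy=1.9,interpolation=cv2.INTER_CUBIC);b=cv2.resize(b,(375,375),interpolation=cv2.INTER_CUBIC)
c=np.zeros((375,a.shape[1]+375,3),np.uint8);c[:a.shape[0],:a.shape[1]]=a;c[:,a.shape[1]:]=b;cv2.imwrite("pics/g.png",c)
E
```

```text
clock: 32.55
tool_pos: [0.4936, -0.039, 0.2348]
eef_rot: [0.528, 0.472, -0.526, 0.472]
force: [1.0, 1.8, 0.5]
gripper_width: 0.0855
32.55 [ 0.4936 -0.039   0.2348] q [-1.01 -0.08  1.01  1.85  0.07  1.33 -1.7 ] F [1.  1.8 0.5] w 0.0855
[([313.1, 188.1, 34.0, 53.9], 0.57), ([313.8, 212.6, 84.6, 71.1], 0.93)] [([305.9, 198.6, 10.2, 13.9], 0.69), ([179.1, 244.5, 12.0, 12.2], 0.43), ([168.5, 187.5, 9.6, 12.6], 0.43), ([177.9, 222.2, 15.7, 10.2], 0.42)]
```

View pics/g.png

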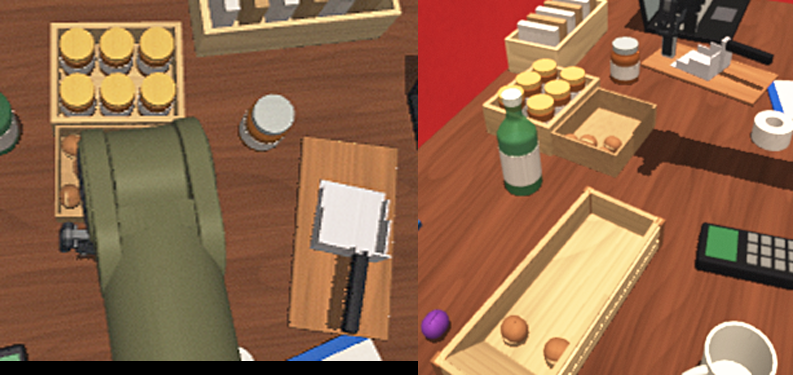

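```bash
python3 -m pendant '[{"fingers":-1,"xyz":[-2,0,-4],"angular":[0,0,0]},{"fingers":-1,"xyz":[-2,0,-9],"angular":[0,0,0]},{"fingers":-1,"xyz":[-2,0,-14],"angular":[0,0,0]},{"fingers":-1,"xyz":[-2,0,-19],"angular":[0,0,0]},{"fingers":-1,"xyz":[-2,0,-24],"angular":[0,0,0]},{"fingers":-1,"xyz":[-2,0,-29],"angular":[0,0,0]},{"fingers":-1,"xyz":[-2,0,-33],"angular":[0,0,0]},{"fingers":-1,"xyz":[-2,0,-36],"angular":[0,0,0]},{"fingers":-1,"xyz":[-2,0,-36],"angular":[0,0,0]},{"fingers":-1,"xyz":[-2,0,-36],"angular":[0,0,0]}]'; python3 tr.py
python3 - <<'E'
from h import *
print([(n,c,[(np.round(d["bbox"]),round(d["confidence"],2)) for d in env.recognise(c,n)[:1]]) for n in("jar","bottle","scoop") for c in("top","side")])
g=cv2.cvtColor(cv2.imread("pics/trk.png"),cv2.COLOR_BGR2LAB).astype(float)
# tray -x edge: sub-pixel colour edge per column; compare slope with that of the jar box's +x edge
def edge(cols,r0,r1):
    L=cv2.GaussianBlur(g,(3,3),0)[...,0]; pts=[]
    for c in cols:
        d=np.abs(np.diff(L[r0:r1,c])); w=d*(d>.5*d.max()); pts.append((c+.5,r0+1+(w*np.arange(len(d))).sum()/w.sum()))
    P=np.array(pts); k=np.polyfit(P[:,0],P[:,1],1); m=np.abs(np.polyval(k,P[:,0])-P[:,1])<1; k=np.polyfit(P[m,0],P[m,1],1)
    u=np.array([cols[0],cols[-1]]);return np.c_[u,np.polyval(k,u)],m.mean()
for nm,cols,r0,r1,z in(("tray near rim/base",range(303,360),200,216,.03),("box far rim",range(302,362),100,112,.07)):
    e,f=edge(list(cols),r0,r1);W=ray("top",e,[z,z]);d=W[0]-W[1];print(nm,e.round(1).tolist(),W.round(4).tolist(),"yaw",np.arctan2(d[1],d[0])-np.pi/2,f)
a=CR
E
```

```text
clock: 34.05
tool_pos: [0.5328, 0.3172, 0.2509]
eef_rot: [-0.526, -0.471, 0.528, -0.472]
force: [0.9, -1.1, 0.1]
gripper_width: 0.0855
34.05 [0.5328 0.3172 0.2509] q [-1.21  0.31  0.78  1.52 -0.22  1.4  -2.09] F [ 0.9 -1.1  0.1] w 0.0855
[([330.4, 186.3, 70.1, 54.4], 0.74), ([315.1, 214.6, 78.6, 67.6], 0.8)] [([309.0, 171.7, 10.2, 13.2], 0.66), ([167.2, 187.8, 10.6, 15.1], 0.59), ([317.4, 197.9, 12.7, 14.2], 0.42)]
[('jar', 'top', [(array([409., 160.,  32.,  30.]), 0.95)]), ('jar', 'side', [(array([334., 158.,  26.,  36.]), 0.58)]), ('bottle', 'top', [(array([267., 158.,  28.,  39.]), 0.66)]), ('bottle', 'side', [(array([248., 222.,  32.,  87.]), 0.81)]), ('scoop', 'top', [(array([454., 231.,  44.,  82.]), 0.93)]), ('scoop', 'side', [])]
tray near rim/base [[303.0, 207.1], [359.0, 209.0]] [[0.5825, 0.0309, 0.03], [0.5593, -0.1283, 0.03]] yaw -0.1448268085750004 0.8070175438596491
box far rim [[302.0, 107.6], [361.0, 107.2]] [[0.8696, 0.003, 0.07], [0.8518, -0.1687, 0.07]] yaw -0.10325233972528203 1.0
```

Run:
```python
from h import *
from scipy.optimize import minimize
def fit(im,model,p0):
    G=cv2.GaussianBlur(cv2.cvtColor(im,cv2.COLOR_BGR2GRAY).astype(np.float32),(0,0),.8)
    gm=np.hypot(cv2.Sobel(G,5,1,0),cv2.Sobel(G,5,0,1)).astype(np.float32); gm=np.minimum(gm,150)
    V=np.vstack([model,model[:1]]);E=np.vstack([V[i]+(V[i+1]-V[i])*np.linspace(.05,.95,60)[:,None] for i in range(4)])
    def c(v):
        q=proj("top",Tp(np.array(p0)+np.array(v)*[.003,.003,.015],E)).astype(np.float32)
        return -cv2.remap(gm,q[:,0][None],q[:,1][None],cv2.INTER_LINEAR).mean()
    best=min((minimize(c,[a,b,t],method="Nelder-Mead") for a in(-1,0,1) for b in(-1,0,1) for t in(-1.5,0,1.5)),key=lambda r:r.fun)
    return np.array(p0)+best.x*[.003,.003,.015],best.fun
a=cv2.imread("pics/top0.png");b=cv2.imread("pics/trk.png")
J,s=fit(a,M["jarbox"],[.783,-.0744,-.116]);J2,s2=fit(b,M["jarbox"],[.783,-.0744,-.116]);print("box",J.round(4),J2.round(4),s,s2)
print("tray before",fit(a,M["tray"],[.5806,-.049,-.11]))
t,s=fit(b,M["tray"],[.6345,-.057,-.113]);print("tray now",t.round(4),s)
d=t[:2]-J2[:2];c,q=np.cos(J2[2]),np.sin(J2[2]);print("in box frame",c*d[0]+q*d[1],-q*d[0]+c*d[1],t[2]-J2[2])
```

```text
box [ 0.7856 -0.0733 -0.1024] [ 0.7852 -0.0735 -0.1118] -150.0 -150.0
tray before (array([ 0.58040406, -0.05042398, -0.10945663]), np.float64(-129.29307556152344))
tray now [ 0.6396 -0.056  -0.1095] -123.47940826416016
in box frame -0.1465958783501091 0.001153853271962095 0.0022844201439068956
```

```bash
python3 -c "
from station import env
print(env.sign_off())"
```

```text
the job is handed in; nothing more can be done
None
```

I handed the job in at about 34 s on the robot's clock. Four walnuts are in the tray, the scoop is back on its board, and the tray is against the jar box. The hand-in reported no verdict.

**What I did**
- I gripped the scoop by its handle and pushed it through the crate to the foot of the ramp. Then I tipped the nose up and lifted four walnuts out.
- I poured all four into the tray. The other two stayed in the crate, and the purple look-alike was never touched.
- I laid the scoop back on the spot it came from and let go.
- I slid the tray about 55 mm with two open fingers until it stopped against the box at about 15 N. Then I backed off and moved the arm clear.

**Last checks**
- **Tray:** an edge fit put it at x = -0.147 m and y = +0.001 m in the box's frame, turned 0.002 rad. That means no gap, within about 2–3 mm of measuring error.
- **Disagreement:** a cruder fit of single edges gave a turn of about 0.04 rad, right at the limit. I trusted the full-outline fit, because the two-finger push also holds the tray square.
- **Scoop, jar and bottle:** in the top view they sit within 2 pixels of where they started. The network did not find the scoop in the last side picture, but it showed flat on its board in the last picture I viewed.
- **Walnuts:** after the pour I saw all four in the tray. After the slide the network found only two of them, and none of the other pictures showed all four. I saw no spill in the last picture.

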